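Vent and open the cleaning tank's pressure cap

TASK

Open the blue cleaning tank safely, never forcing its cap against a stop: without pushing it down, turn the cap counter-clockwise to the first stop and wait there a second while the pressure vents, then press the cap down, turn it past the stop until it comes free, and lift it off. Set the cap down gently, grip upwards, flat in the round red dish, let go of it, and leave the other things on the bench where they are.

Things in the scene. Friction and masses are not known exactly. Their poses are not given: they have to be found in the camera images.
- cap_grip (a point): Centre of the yellow grip bar on the tank's black cap (loose, about 80 g), half-way up the bar. Bar: 44 mm long along x, 16 mm wide along y, standing 28 mm above the cap's flat top (14 mm above and below this point); z is the cap's axis, pointing out of the tank. Seen from outside, opening is counter-clockwise (positive about z).
- cap_rim (a point): Centre of the cap's lower rim, on which it stands, 38 mm below the grip centre along the cap's axis. The cap is a round shell 59 mm across and 24 mm tall under the bar. Two hooks inside the rim, at its +x and -x sides, hold it under the neck's flange.
- neck: The tank's filler neck, fixed to it: brass flange 48 mm across, under the cap. Origin at the centre of the flange's top; z along the neck's axis, outwards, leaning 30 degrees from vertical to the tank's front, roughly towards the robot. Cap shut: its x axis lies along this x axis, grip centre 28 mm along z (34 mm when released, under 23 mm when pressed enough to pass the stop).
- release_mark (a point): Red mark on the neck's collar, on the side where a cap hook comes free. Turning the cap from shut: first stop at about 0.45 rad; pressed down 6 to 8 mm there (5 mm just clears, 9 mm is the bottom) it passes; keep it pressed to about 1.2 rad; at 1.35 rad (+-0.12; hard stop at about 1.5) it is free, rises 6 mm above its shut height and lifts straight off along the neck.
- plunger (a joint): Spring plunger in the neck that pushes the cap outwards, in m along the neck: 0 with the cap shut and not pressed, +0.006 fully out (cap free or off), below -0.005 when pressed enough to pass the stop. It pushes with about 7 N when the cap is shut and 0.9 N more per mm pressed; turning the cap takes under 0.4 N m; at a stop it may take 2 N m, not 3.
- tank: The tank, fixed to the bench: blue cylinder 130 mm across and 190 mm long lying along its y, its axis 80 mm up, on two steel feet; a pressure gauge (top at 190 mm) and a small valve with a red cross-bar (170 mm) stand on its back half, 60 mm to either side of the neck. Origin on the bench under its middle; its front is -x.
- dish: Round red dish, fixed: floor 112 mm across inside, 4 mm above the bench, rim 13 mm tall. Origin on the bench under its centre.
- parts_tray: Square grey compartment tray with small gears, 120 x 120 x 18 mm, fixed; not for the cap. Origin on the bench under its centre.
- camera: Bystander, to be left alone: black camera body 45 x 125 x 84 mm, on its base. Origin at the middle of its underside.
- lens: Bystander, to be left alone: black lens barrel, 66 mm across, 60 mm tall, upright. Origin at the middle of its underside.
- coil: Bystander, to be left alone: copper coil bobbin 22 mm across, 22 mm tall. Origin at the middle of its underside.
- wheel: Bystander, to be left alone: black rubber wheel 44 mm across, 9 mm thick, lying flat. Origin at the middle of its underside.
- driver: Bystander, to be left alone: red-handled screwdriver 150 mm long, lying along its x. Origin near its middle.
- tweezers: Bystander, to be left alone: green tweezers 120 mm long, 5 mm thick, lying along their x. Origin at the middle of its underside.
- bottle: Bystander, to be left alone: white bottle 50 mm across, 130 mm tall, upright. Origin at the middle of its underside.
Not all that is in view belongs to the job. Leave any turquoise look-alike of the dish alone.

How it is judged:
By the outcome, as a careful person would: the job done as asked, in the order asked, and still so for the second after the job is handed in, with the robot touching nothing.
It also fails if it takes over 42 s, if anything falls off the work surface, if the arm or the gripper's body presses on something with over 40 N, if the wrist force passes 120 N, or if a joint passes its speed limit or range.

ROBOT

A 7-joint arm with a two-finger parallel gripper is mounted at the origin on the work surface. World frame = base frame: x ahead of the robot, y to its left, z up, the work surface at z = 0. Lengths are in mm, angles in rad, forces in N, time in s.
With the tool pointing down it reaches from about 400 to 850 mm from the base axis. Payload 10.4 kg.
Tool frame: the origin (TCP) lies at the very end of the fingers, on their centre line; the grasp point (between the pads) lies 19 mm behind it; z points along the fingers, y is the line along which they close (so a half turn about z gives the same grasp; the last joint's range is limited). The gripper opens to 85 mm and grips with 20 to 120 N. Pads are 22 mm wide; open, the fingers measure 114 mm over their backs; the gripper's body (76 mm by 85 mm) begins 54 mm behind the grasp point. The pads swing forward as they close: fully open they stand 13 mm farther back than shut.
Start: joints at [-1.243, 0.332, -0.065, 1.46, 0.022, 1.35, -0.088], TCP at [214.769, 586.963, 231.338] pointing down, gripper open.
Joint ranges: [-2.6, 2.6], [-0.5, 2.12], [-1.47, 1.34], [0.16, 2.42], [-1.27, 4.41], [0.06, 2.06], [-2.6, 2.6]. Speed limits (rad/s): [2.22, 2.22, 2.79, 2.79, 3.14, 3.14, 3.14].

INTERFACE

Orientations are given as a rotation vector (axis times angle).
In Python, from workcell import status, read_camera, arm, search_frame gives the robot as it stands.
- The arm moves only by the tool move_arm, never from a script. Its argument "rows" is a list of rows, each an object with "claw": the finger opening in m, from 0 to 0.0854; "delta_pos": the shift along the tool's x, y, z in m, a list of three; "yaw": the turn about the tool's z in degrees. A call has 1 to 5 rows; each row shifts and turns the commanded pose from where the row before left it, along the tool's axes as they then stand; what a row does not reach is not made up. A row lasts 1/12 s, in which the tool goes at most 41.7 mm and 7.16 degrees, less where a joint would pass 70% of its speed; a pose out of reach is approached as far as the arm can. A call with a gripper value outside its range is refused whole. The fingers move at their own pace and stop on an object; "grip_force" is the grip in N (left out, the last holds). Time passes only in rows, so rows that do not move let the fingers close. It gives the time, the measured TCP pose, the force, the opening and the grip force at its end, in the units of the state.
- status.read_state(): the state, without advancing time (a new reading comes with each control period).
- read_camera(name): name is "scene" or "top"; returns a dict with "img" (480x640x3 uint8, red, green, blue), "fx", "fy", "cx", "cy" (pixels), "rvec" (rotation vector, rad) and "tvec" (3), from world to camera coordinates, as OpenCV has them. Camera axes: x right, y down, z forward; pixel columns grow to the right and rows downward; lengths in mm; the calibration is good to about 2 mm. A picture is of the moment at which its call begins. There is no depth.
- arm.sign_off(): hands the job in; it is judged then, once.
Trained networks look in the newest picture that a camera, given by its name, has taken for a name from the list of things; names that differ only in an ending like _2 or _b are one class to them, and where a whole thing is asked for, a point or a joint stands for the part that bears it (a point fixed in the world has none). Each returns a list of dicts, best first, with "score" (0 to 1); they miss things now and then, are a little off and sometimes report something else, mostly with a low value. They report only what shows in the picture. A call takes as long as a camera call. They do not tell look-alikes from the thing itself.
- search_frame(query, camera): "bbox" ([centre column, centre row, width, height] in pixels, round what is visible of it).
The state is a dict: "t": time; "q": joint angles; "joint_vel": joint speeds; "effort": joint torques, N m; "ee_pos": TCP position; "ee_rot": TCP orientation; "wrist_force": force on the tool from outside, world axes, zero at the start; "wrist_torque": the same for the moment, N m; "width": finger opening in mm; "gripper_force": force on a finger pad.
Only numpy, scipy, OpenCV 4.12 (cv2) and the standard library are available. Lean on these libraries where they do the work, as an engineer would, in place of code of your own. Each camera call takes 0.05 s, during which the arm holds its last target. There are 200 camera calls.

## Working session

There is one attempt and no reset: what is moved stays moved. The work goes in short steps, Python scripts to look and compute and a tool call to move; the robot and the scene stay as the last step left them, time stands still between calls to the robot, and variables do not carry over. Pictures are saved under pics/ and viewed, at most 10 in all, crops included, and the job is handed in when it is done.

Besides the shell and the picture viewer there is one more tool, called by a JSON object that holds its "method" and its "body". move_arm: Moves the arm, as the interface text tells. Its arguments: {"type":"object","properties":{"rows":{"type":"array","items":{"type":"object","properties":{"claw":{"type":"number"},"delta_pos":{"type":"array","items":{"type":"number"}},"yaw":{"type":"number"}}}},"grip_force":{"type":"number"}},"required":["rows"]}

```bash
mkdir -p pics; cat > h.py <<'E'
import numpy as np,cv2
from scipy.spatial.transform import Rotation as R
from workcell import status, read_camera, arm, search_frame
def cam(n):
    c=read_camera(n); c['R']=R.from_rotvec(c['rvec']).as_matrix(); c['t']=np.array(c['tvec'],float); return c
def ray(c,u,v):
    d=c['R'].T@np.array([(u-c['cx'])/c['fx'],(v-c['cy'])/c['fy'],1]); o=-c['R'].T@c['t']; return o,d/np.linalg.norm(d)
def onz(c,u,v,z):
    o,d=ray(c,u,v); return o+d*(z-o[2])/d[2]
def tri(rs):
    A=sum(np.eye(3)-np.outer(d,d) for o,d in rs); b=sum((np.eye(3)-np.outer(d,d))@o for o,d in rs); return np.linalg.solve(A,b)
def proj(c,p):
    x=c['R']@np.asarray(p,float)+c['t']; return np.array([c['fx']*x[0]/x[2]+c['cx'],c['fy']*x[1]/x[2]+c['cy']])
E
python3 - <<'E'
from h import *
np.set_printoptions(precision=1,suppress=True)
s=status.read_state(); print(s)
for n in ['scene','top']:
    c=cam(n); cv2.imwrite(f'pics/{n}0.png',c['img'][:,:,::-1]); print(n,c['fx'],c['fy'],c['cx'],c['cy'],-c['R'].T@c['t'],c['R'])
    for q in ['cap_grip','cap_rim','neck','release_mark','tank','dish','camera','lens','bottle','parts_tray']:
        print(q,[(np.round(d['bbox'],1).tolist(),round(d['score'],2)) for d in search_frame(q,n)][:3])
E
```

```text
{'t': 0.0, 'q': array([-1.2,  0.3, -0.1,  1.5,  0. ,  1.3, -0.1]), 'joint_vel': array([ 0.,  0.,  0., -0.,  0.,  0.,  0.]), 'effort': array([ -0. , -62.5,   0. , -39.2,   0. ,   0. ,  -0. ]), 'ee_pos': array([214.7, 586.6, 230.5]), 'ee_rot': array([-0.5, -3.1,  0. ]), 'wrist_force': array([ 0.3,  0.3, -0.5]), 'wrist_torque': array([0., 0., 0.]), 'gripper_force': 0.0, 'width': 85.07677360251928}
scene 613.4487156415397 613.4487156415397 317.40233718259304 242.63325354151448 [1129.9  828.3  892. ] [[-0.8  0.6 -0. ]
 [ 0.4  0.5 -0.8]
 [-0.5 -0.6 -0.6]]
cap_grip [([333.5, 250.5, 31.0, 35.3], 0.61)]
cap_rim []
neck [([325.0, 268.1, 34.7, 18.9], 0.97)]
release_mark [([325.2, 268.0, 31.1, 17.4], 0.89)]
tank [([316.4, 308.0, 114.0, 109.6], 0.61)]
dish [([193.4, 265.6, 56.6, 38.3], 0.96), ([253.8, 242.2, 57.1, 35.0], 0.74)]
camera [([476.6, 343.8, 52.1, 69.3], 0.68)]
lens [([170.0, 229.8, 31.0, 32.5], 0.75)]
bottle [([440.5, 428.1, 35.2, 68.1], 0.75), ([316.0, 308.1, 111.0, 107.2], 0.55), ([168.8, 229.1, 29.3, 31.4], 0.32)]
parts_tray [([255.7, 203.9, 60.4, 35.5], 0.72)]
top 544.8911484613409 544.8911484613409 316.78044207488495 232.0868085179873 [ 309.    35.9 1213.8] [[ 0.2 -1.  -0. ]
 [-1.  -0.2 -0.2]
 [ 0.2  0.  -1. ]]
cap_grip [([303.4, 215.2, 30.9, 31.6], 0.59), ([516.8, 202.9, 37.3, 28.9], 0.46), ([152.6, 182.0, 30.4, 32.8], 0.15)]
cap_rim [([303.8, 217.0, 27.7, 32.8], 0.87)]
neck [([302.8, 203.2, 30.0, 9.6], 0.47)]
release_mark [([300.9, 203.5, 26.2, 10.0], 0.56)]
tank [([300.0, 199.5, 96.3, 72.4], 0.84), ([349.0, 304.5, 5.6, 13.2], 0.68)]
dish [([445.5, 259.8, 58.4, 55.2], 0.9), ([450.4, 191.0, 53.3, 55.0], 0.64)]
camera [([349.0, 305.6, 6.4, 14.2], 0.71)]
lens [([516.8, 203.8, 40.1, 36.5], 0.72)]
bottle [([153.3, 180.1, 33.3, 35.3], 0.71)]
parts_tray [([497.1, 306.5, 68.3, 64.2], 0.96)]
```

```bash
python3 - <<'E'
import cv2,numpy as np
a=cv2.imread('pics/scene0.png');b=cv2.imread('pics/top0.png')
cv2.imwrite('pics/v1.png',cv2.resize(a,(800,600)))
cv2.imwrite('pics/v2.png',cv2.resize(b,(800,600)))
c1=cv2.resize(a[210:370,250:390],(400,457),interpolation=cv2.INTER_CUBIC);c2=cv2.resize(b[150:278,247:359],(400,457),interpolation=cv2.INTER_CUBIC)
cv2.imwrite('pics/v3.png',np.hstack([c1,c2]))
E
```

```text
(no output)
```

View pics/v1.png

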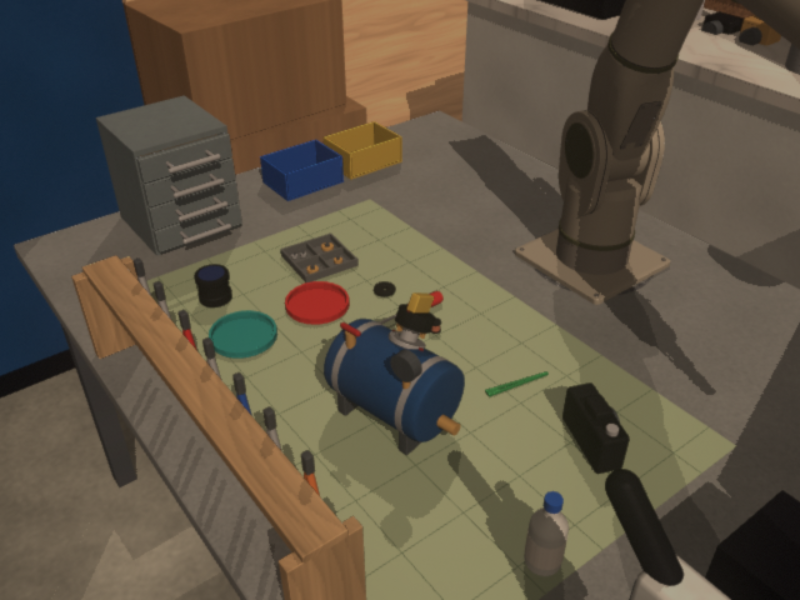

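View pics/v2.png

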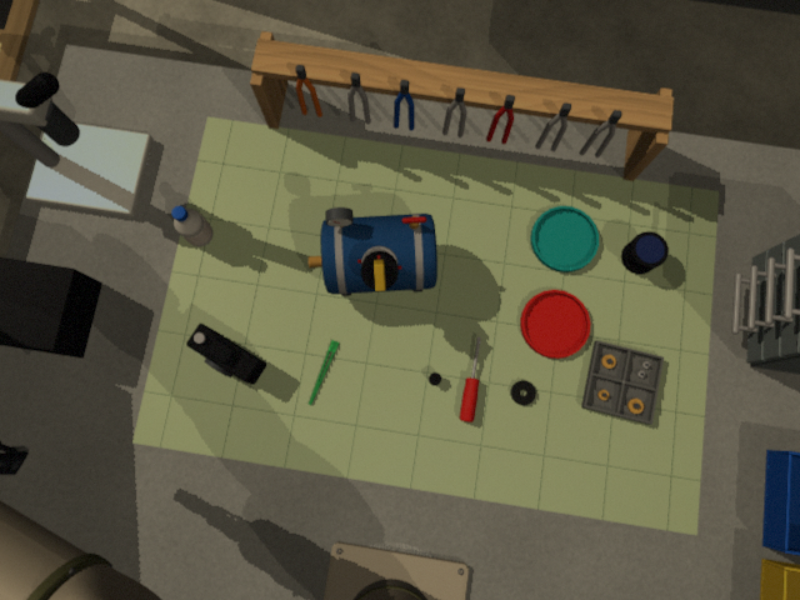

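View pics/v3.png

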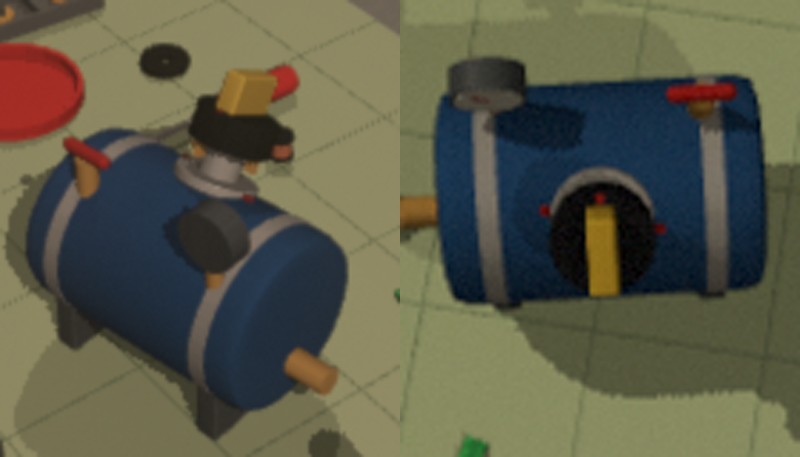

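The red dish is at (317,302) in the scene view and (555,324) in the top view. Its turquoise look-alike is at (243,333) and (565,239), so the red one fits the description. The cap's yellow bar, at (378,272) in the top view, points roughly towards the robot. Next I'll fit the poses from colour masks.

```bash
cat > fit.py <<'E'
from h import *
from scipy.optimize import minimize
np.set_printoptions(precision=3,suppress=True)
def comp(m,u,v):
    n,l,st,ce=cv2.connectedComponentsWithStats(m.astype(np.uint8)); 
    ids=[i for i in range(1,n) if st[i,4]>20]; i=min(ids,key=lambda i:np.hypot(*(ce[i]-[u,v]))); return (l==i)
S=8
def hullmask(c,P,roi):
    x0,y0,x1,y1=roi; p=np.array([proj(c,q) for q in P]); p=((p-[x0,y0]+0.5)*S)
    h=cv2.convexHull(p.astype(np.float32)).astype(np.int32)
    m=np.zeros(((y1-y0)*S,(x1-x0)*S),np.uint8); cv2.fillConvexPoly(m,h,1); return m
def up(m,roi):
    x0,y0,x1,y1=roi; return cv2.resize(m[y0:y1,x0:x1].astype(np.float32),None,fx=S,fy=S,interpolation=cv2.INTER_LINEAR)>.5
def frame(yaw,tw):
    return R.from_euler('z',yaw)*R.from_euler('y',-np.pi/6)*R.from_euler('z',tw)
BAR=np.array([[x,y,z] for x in(-22,22) for y in(-8,8) for z in(-14,14)],float)
E
cat > run1.py <<'E'
from fit import *
cs={n:cam(n) for n in('scene','top')}
pos={'scene':(333,250,320,308),'top':(303,217,300,199)}
dat={};dt={}
for n,c in cs.items():
    hsv=cv2.cvtColor(c['img'],cv2.COLOR_RGB2HSV); u,v,U,V=pos[n]
    y=comp((hsv[...,0]>=15)&(hsv[...,0]<=32)&(hsv[...,1]>140)&(hsv[...,2]>70),u,v)
    b=comp((hsv[...,0]>=100)&(hsv[...,0]<=125)&(hsv[...,1]>110),U,V)
    r=(u-40,v-40,u+40,v+40); dat[n]=(c,up(y,r),r); R2=(U-80,V-80,U+80,V+80)
    bm=np.zeros(b.shape,np.uint8); cv2.fillConvexPoly(bm,cv2.convexHull(np.argwhere(b)[:,::-1].astype(np.int32)),1); dt[n]=(c,up(bm,R2),R2)
    print(n,y.sum(),b.sum(),np.argwhere(y).mean(0)[::-1],np.argwhere(y).min(0),np.argwhere(y).max(0),np.argwhere(b).min(0),np.argwhere(b).max(0))
a=np.linspace(0,2*np.pi,40)
def tankP(p):
    P=np.array([[65*np.cos(t),s*95,80+65*np.sin(t)] for t in a for s in(-1,1)]); return R.from_euler('z',p[2]).apply(P)+[p[0],p[1],0]
def cost(D,P): return sum(1-(m&(h:=hullmask(c,P,r)>0)).sum()/(m|h).sum() for c,m,r in D.values())
o=onz(cs['top'],300,199.5,80); x0=[o[0],o[1],-0.0]
best=min((minimize(lambda p:cost(dt,tankP(p)),[x0[0],x0[1],w],method='Nelder-Mead',options=dict(initial_simplex=[[x0[0],x0[1],w],[x0[0]+15,x0[1],w],[x0[0],x0[1]+15,w],[x0[0],x0[1],w+.15]])) for w in(-.2,.05,.2)),key=lambda r:r.fun)
print('tank',best.x,best.fun); yaw=best.x[2]
g=tri([ray(c,*(np.argwhere(m).mean(0)[::-1]/S+[r[0]-.5,r[1]-.5])) for c,m,r in dat.values()]); print('g0',g)
f=lambda p:cost(dat,frame(yaw,p[3]).apply(BAR)+p[:3])
bb=min((minimize(f,[*g,w],method='Nelder-Mead',options=dict(initial_simplex=[[*g,w]]+[list(np.array([*g,w])+np.eye(4)[i]*[6,6,6,.2][i]) for i in range(4)],maxiter=400)) for w in(-.4,0,.4)),key=lambda r:r.fun)
print('grip',bb.x,bb.fun)
# free yaw
f2=lambda p:cost(dat,frame(p[4],p[3]).apply(BAR)+p[:3]); s=np.array([*bb.x,yaw])
b2=minimize(f2,s,method='Nelder-Mead',options=dict(initial_simplex=[s]+[s+np.eye(5)[i]*[4,4,4,.15,.15][i] for i in range(5)],maxiter=500)); print('free',b2.x,b2.fun)
c=cs['top'];hsv=cv2.cvtColor(c['img'],cv2.COLOR_RGB2HSV)
for n,uv in(('scene',(253.8,242.2)),('top',(445.5,259.8))):
    c=cs[n];hsv=cv2.cvtColor(c['img'],cv2.COLOR_RGB2HSV);m=comp(((hsv[...,0]<8)|(hsv[...,0]>172))&(hsv[...,1]>150)&(hsv[...,2]>60),*uv)
    e=cv2.fitEllipse(cv2.convexHull(np.argwhere(m)[:,::-1].astype(np.int32)));print('dish',n,e,onz(c,*e[0],13))
out=[]
for n,(c,m,r) in dat.items():
    im=cv2.resize(c['img'][r[1]:r[3],r[0]:r[2],::-1],(400,400),interpolation=cv2.INTER_CUBIC)
    for P,col in((frame(yaw,bb.x[3]).apply(BAR)+bb.x[:3],(0,255,0)),):
        p=np.array([(proj(c,q)-[r[0],r[1]]+.5)*5 for q in P]).astype(int)
        for i in range(8):
            for j in range(i):
                if (np.abs(BAR[i]-BAR[j])>0).sum()==1: cv2.line(im,tuple(map(int,p[i])),tuple(map(int,p[j])),col,1)
    out.append(im)
cv2.imwrite('pics/f1.png',np.hstack(out))
E
python3 run1.py
```

```text
scene 262 1080 [335.782 242.069] [235 326] [250 346] [291 323] [350 360]
top 204 2311 [302.985 220.059] [208 299] [232 307] [172 274] [234 332]
tank [605.406  95.263   0.218] 1.2112754657835976
g0 [539.559 100.278 191.185]
grip [539.4   100.362 190.091   0.021] 0.26851215907523895
free [539.364 100.288 190.173   0.008   0.23 ] 0.2644959924854383
dish scene ((253.27346801757812, 241.7655792236328), (34.446353912353516, 51.672420501708984), 85.65263366699219) [ 546.181 -205.664   13.   ]
dish top ((444.03265380859375, 258.8541259765625), (53.873207092285156, 56.18503189086914), 120.39772033691406) [ 540.421 -213.006   13.   ]
```

View pics/f1.png

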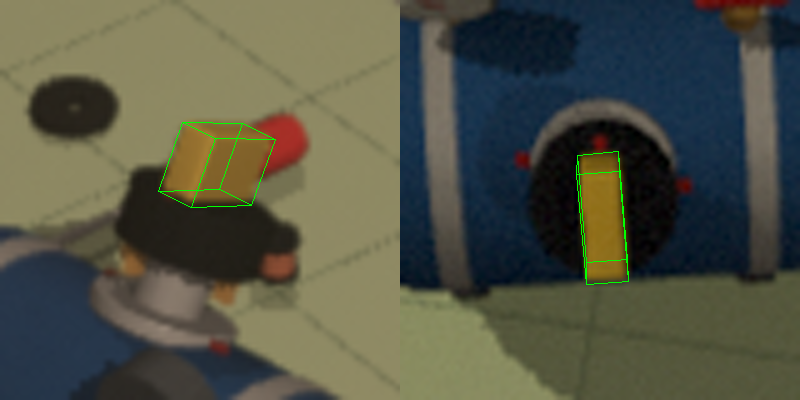

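The bar outline matches in both views: scene (335,242) and top (303,220). The tool only yaws about vertical, so I'll grip across the bar's width. Next I'll refine the tank's yaw and work out the approach.

```bash
cat > run2.py <<'E'
from fit import *
cs={n:cam(n) for n in('scene','top')}
D={}
for n,(U,V) in dict(scene=(316,308),top=(300,200)).items():
    c=cs[n];hsv=cv2.cvtColor(c['img'],cv2.COLOR_RGB2HSV)
    b=((hsv[...,0]>=98)&(hsv[...,0]<=128)&(hsv[...,1]>100)).astype(np.uint8); w=np.zeros_like(b); w[V-58:V+58,U-62:U+62]=1
    b=cv2.morphologyEx(b*w,cv2.MORPH_OPEN,np.ones((3,3)));p=np.argwhere(b)[:,::-1].astype(np.int32)
    m=np.zeros_like(b);cv2.fillConvexPoly(m,cv2.convexHull(p),1);r=(U-80,V-80,U+80,V+80);D[n]=(c,up(m,r),r);print(n,p.min(0),p.max(0))
a=np.linspace(0,2*np.pi,40)
def tankP(p): return R.from_euler('z',p[2]).apply(np.array([[65*np.cos(t),s*95,80+65*np.sin(t)] for t in a for s in(-1,1)]))+[p[0],p[1],0]
def cost(D,P): return sum(1-(m&(h:=hullmask(c,P,r)>0)).sum()/(m|h).sum() for c,m,r in D.values())
for k in (['scene','top'],['top'],['scene']):
    DD={n:D[n] for n in k};s=np.array([602,113,.2]);b=minimize(lambda p:cost(DD,tankP(p)),s,method='Nelder-Mead',options=dict(initial_simplex=[s,s+[12,0,0],s+[0,12,0],s+[0,0,.12]]));print(k,b.x,b.fun)
s=status.read_state();print(s['q'],s['ee_pos'],s['ee_rot']);print(R.from_rotvec(s['ee_rot']).as_matrix())
E
python3 run2.py
```

```text
scene [263 258] [364 351]
top [257 173] [348 233]
['scene', 'top'] [602.264 111.635   0.186] 0.2904949724118273
['top'] [601.717 113.035   0.198] 0.06230265498532417
['scene'] [589.692 101.814  -0.022] 0.20442415868296804
[-1.243  0.332 -0.065  1.46   0.022  1.35  -0.088] [214.777 586.979 231.354] [0.548 3.093 0.   ]
[[-0.939  0.344  0.   ]
 [ 0.344  0.939  0.   ]
 [ 0.     0.    -1.   ]]
```

{"method": "move_arm", "body": {"rows": [{"delta_pos": [-0.0315,-0.023,-0.002],"claw": 0.085},{"delta_pos": [-0.0315,-0.023,-0.002],"claw": 0.085},{"delta_pos": [-0.0315,-0.023,-0.002],"claw": 0.085},{"delta_pos": [-0.0315,-0.023,-0.002],"claw": 0.085},{"delta_pos": [-0.0315,-0.023,-0.002],"claw": 0.085}], "grip_force": 40}}

```text
validation failed for argument at $.ro...
```

{"method": "move_arm", "body": {"rows": [{"delta_pos": [-0.0315,-0.023,-0.002],"claw": 0.085},{"delta_pos": [-0.0315,-0.023,-0.002],"claw": 0.085},{"delta_pos": [-0.0315,-0.023,-0.002],"claw": 0.085},{"delta_pos": [-0.0315,-0.023,-0.002],"claw": 0.085},{"delta_pos": [-0.0315,-0.023,-0.002],"claw": 0.085}]}}

```text
validation failed for argument at $.ro...
```

{"method": "move_arm", "body": {"rows": [{"delta_pos": [-0.0315,-0.023,0],"claw": 0.085},{"delta_pos": [-0.0315,-0.023,0],"claw": 0.085},{"delta_pos": [-0.0315,-0.023,0],"claw": 0.085},{"delta_pos": [-0.0315,-0.023,0],"claw": 0.085},{"delta_pos": [0,0,0],"claw": 0.085}]}}

```text
validation failed for argument at $.ro...
```

{"method": "move_arm", "body": {"rows": [{"delta_pos": [-0.0315,-0.023,-0.002],"claw": 0.085,"yaw": 0},{"delta_pos": [-0.0315,-0.023,-0.002],"claw": 0.085,"yaw": 0},{"delta_pos": [-0.0315,-0.023,-0.002],"claw": 0.085,"yaw": 0},{"delta_pos": [-0.0315,-0.023,-0.002],"claw": 0.085,"yaw": 0},{"delta_pos": [-0.0315,-0.023,-0.002],"claw": 0.085,"yaw": 0}], "grip_force": 40}}

```text
t: 1.72
ee_pos: [323.9, 423.2, 241.5]
ee_rot: [0.548, 3.093, 0.001]
wrist_force: [1.2, -0.2, 0.1]
width: 84.7
gripper_force: 0.0
```

{"method": "move_arm", "body": {"rows": [{"delta_pos": [-0.0313,-0.0229,0],"claw": 0.085,"yaw": 0},{"delta_pos": [-0.0313,-0.0229,0],"claw": 0.085,"yaw": 0},{"delta_pos": [-0.0313,-0.0229,0],"claw": 0.085,"yaw": 0},{"delta_pos": [-0.0313,-0.0229,0],"claw": 0.085,"yaw": 0},{"delta_pos": [-0.0313,-0.0229,0],"claw": 0.085,"yaw": 0}]}}

```text
t: 2.13
ee_pos: [431.5, 261.8, 241.6]
ee_rot: [0.548, 3.093, 0.001]
wrist_force: [0.7, 0.7, 0.7]
width: 84.9
gripper_force: 0.0
```

{"method": "move_arm", "body": {"rows": [{"delta_pos": [-0.0313,-0.0229,0],"claw": 0.085,"yaw": 0},{"delta_pos": [-0.0313,-0.0229,0],"claw": 0.085,"yaw": 0},{"delta_pos": [-0.0313,-0.0229,0],"claw": 0.085,"yaw": 0},{"delta_pos": [-0.0313,-0.0229,0],"claw": 0.085,"yaw": 0},{"delta_pos": [-0.0313,-0.0229,0],"claw": 0.085,"yaw": 0}]}}

```text
t: 2.55
ee_pos: [539.2, 100.5, 241.7]
ee_rot: [0.548, 3.093, 0.001]
wrist_force: [0.5, 0.6, 0.3]
width: 85.1
gripper_force: 0.0
```

{"method": "move_arm", "body": {"rows": [{"delta_pos": [0,0,0],"claw": 0.085,"yaw": 7.1},{"delta_pos": [0,0,0],"claw": 0.085,"yaw": 7.1},{"delta_pos": [0,0,0],"claw": 0.085,"yaw": 7.1},{"delta_pos": [0,0,0],"claw": 0.085,"yaw": 7.1},{"delta_pos": [0,0,0],"claw": 0.085,"yaw": 7.1}]}}

```text
t: 2.97
ee_pos: [538.5, 102.2, 241.4]
ee_rot: [1.474, 2.774, 0.0]
wrist_force: [-0.4, 0.4, -0.4]
width: 85.2
gripper_force: 0.0
```

{"method": "move_arm", "body": {"rows": [{"delta_pos": [0,0,0],"claw": 0.085,"yaw": 7.1},{"delta_pos": [0,0,0],"claw": 0.085,"yaw": 7.1},{"delta_pos": [0,0,0],"claw": 0.085,"yaw": 7.1},{"delta_pos": [0,0,0],"claw": 0.085,"yaw": 7.1},{"delta_pos": [0,0,0],"claw": 0.085,"yaw": 7.1}]}}

```text
t: 3.38
ee_pos: [538.4, 102.2, 241.4]
ee_rot: [-2.249, -2.193, -0.0]
wrist_force: [0.5, -0.8, -0.9]
width: 84.8
gripper_force: 0.0
```

{"method": "move_arm", "body": {"rows": [{"delta_pos": [0,0,0],"claw": 0.085,"yaw": 7.1},{"delta_pos": [0,0,0],"claw": 0.085,"yaw": 7.1},{"delta_pos": [0,0,0],"claw": 0.085,"yaw": 7.1},{"delta_pos": [0,0,0],"claw": 0.085,"yaw": 7.1},{"delta_pos": [0,0,0],"claw": 0.085,"yaw": 7.1}]}}

```text
t: 3.8
ee_pos: [538.4, 102.3, 241.4]
ee_rot: [-2.811, -1.403, -0.0]
wrist_force: [-0.8, 0.5, -0.0]
width: 85.0
gripper_force: 0.0
```

{"method": "move_arm", "body": {"rows": [{"delta_pos": [0,0,0],"claw": 0.06,"yaw": 7.1},{"delta_pos": [0,0,0],"claw": 0.06,"yaw": 7.1},{"delta_pos": [0,0,0],"claw": 0.06,"yaw": 7.1},{"delta_pos": [0,0,0],"claw": 0.06,"yaw": 7.1},{"delta_pos": [0,0,0],"claw": 0.06,"yaw": 4.7}]}}

```text
t: 4.22
ee_pos: [538.4, 102.3, 241.4]
ee_rot: [-3.094, -0.543, -0.0]
wrist_force: [0.1, 0.8, -0.1]
width: 59.9
gripper_force: 0.0
```

```bash
cat > st.py <<'E'
from h import *
np.set_printoptions(precision=3,suppress=True)
s=status.read_state();M=R.from_rotvec(s['ee_rot']).as_matrix()
print('t',round(s['t'],2),'q',s['q'],'pos',s['ee_pos'],'W',round(s['width'],1),'gf',round(s['gripper_force'],1),'F',s['wrist_force'],'T',s['wrist_torque'])
print('ytool az',np.degrees(np.arctan2(M[1,1],M[0,1])),'z',M[:,2])
E
python3 st.py
```

```text
t 4.22 q [-0.778  0.161  0.571  1.68  -0.09   1.326 -1.415] pos [538.395 102.277 241.412] W 59.9 gf 0.0 F [ 0.051  0.821 -0.078] T [-0.057  0.021 -0.015]
ytool az -70.0810469357119 z [ 0.  0. -1.]
```

{"method": "move_arm", "body": {"rows": [{"delta_pos": [-0.0022,0.0019,0],"claw": 0.06,"yaw": 6.7},{"delta_pos": [0,0,0.02],"claw": 0.055,"yaw": 0},{"delta_pos": [0,0,0.02],"claw": 0.05,"yaw": 0},{"delta_pos": [0,0,0.013],"claw": 0.05,"yaw": 0},{"delta_pos": [0,0,0],"claw": 0.05,"yaw": 0}]}}

```text
t: 4.63
ee_pos: [535.5, 99.5, 185.8]
ee_rot: [3.119, 0.372, -0.006]
wrist_force: [-0.9, 0.1, -0.6]
width: 50.1
gripper_force: 0.0
```

```bash
cat > pic.py <<'E'
import sys
from h import *
o=[]
for n in('scene','top'):
    c=cam(n);u,v=proj(c,[539,100,190]).astype(int);o.append(cv2.resize(c['img'][v-45:v+45,u-40:u+40,::-1],(400,450),interpolation=cv2.INTER_CUBIC))
cv2.imwrite(sys.argv[1],np.hstack(o))
E
python3 st.py; python3 pic.py pics/g1.png
```

```text
t 4.63 q [-0.775  0.201  0.576  1.761 -0.116  1.217 -1.5  ] pos [535.509  99.528 185.784] W 50.1 gf 0.0 F [-0.918  0.06  -0.581] T [-0.006  0.067  0.017]
ytool az -76.3832497809092 z [-0.004 -0.001 -1.   ]
```

View pics/g1.png

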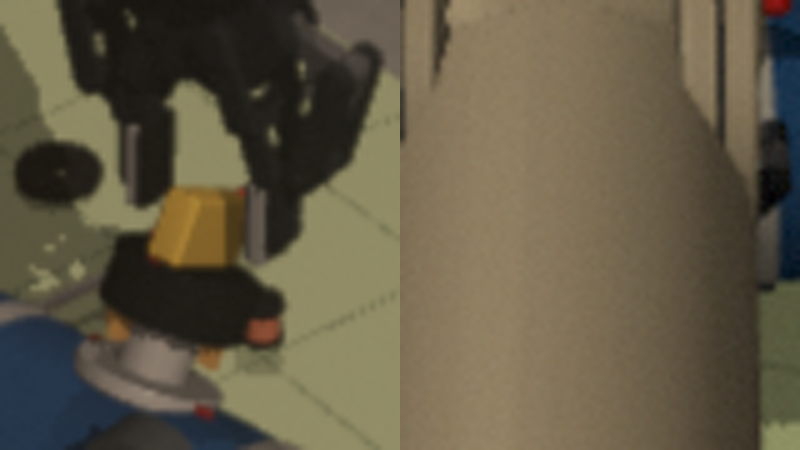

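The scene view shows the fingers either side of the yellow bar, at about (150,170) and (265,220), clear of the cap's top. Closing now.

{"method": "move_arm", "body": {"rows": [{"delta_pos": [0.0012,0,-0.002],"claw": 0.03,"yaw": 0},{"delta_pos": [0,0,0],"claw": 0.02,"yaw": 0},{"delta_pos": [0,0,0],"claw": 0.0,"yaw": 0},{"delta_pos": [0,0,0],"claw": 0.0,"yaw": 0},{"delta_pos": [0,0,0],"claw": 0.0,"yaw": 0}], "grip_force": 40}}

```text
t: 5.15
ee_pos: [538.8, 100.1, 191.5]
ee_rot: [-3.119, -0.372, -0.003]
wrist_force: [-0.6, -0.3, 6.2]
width: 15.1
gripper_force: 43.6
```

```bash
python3 st.py
```

```text
t 5.15 q [-0.774  0.199  0.578  1.751 -0.116  1.224 -1.5  ] pos [538.769 100.128 191.511] W 15.1 gf 43.6 F [-0.645 -0.283  6.232] T [-0.077  0.202 -0.018]
ytool az -76.39880473301113 z [ 0.002  0.001 -1.   ]
```

{"method": "move_arm", "body": {"rows": [{"delta_pos": [0,0,-0.001],"claw": 0.0,"yaw": 0},{"delta_pos": [0,0,0],"claw": 0.0,"yaw": 0}]}}

```text
t: 5.32
ee_pos: [538.7, 100.1, 191.6]
ee_rot: [-3.119, -0.372, -0.002]
wrist_force: [3.4, 1.0, -0.6]
width: 15.0
gripper_force: 42.5
```

```bash
python3 st.py
```

```text
t 5.32 q [-0.775  0.199  0.577  1.75  -0.115  1.224 -1.5  ] pos [538.721 100.129 191.624] W 15.0 gf 42.5 F [ 3.412  0.999 -0.591] T [ 0.069 -0.78  -0.006]
ytool az -76.39045433414584 z [ 0.001  0.    -1.   ]
```

{"method": "move_arm", "body": {"rows": [{"delta_pos": [0,0,0],"claw": 0.0,"yaw": -3},{"delta_pos": [0,0,0],"claw": 0.0,"yaw": -3},{"delta_pos": [0,0,0],"claw": 0.0,"yaw": -3},{"delta_pos": [0,0,0],"claw": 0.0,"yaw": -3},{"delta_pos": [0,0,0],"claw": 0.0,"yaw": 0}]}}

```text
t: 5.73
ee_pos: [538.8, 98.3, 191.1]
ee_rot: [3.061, 0.698, 0.001]
wrist_force: [5.5, -3.5, -4.2]
width: 14.9
gripper_force: 42.4
```

```bash
python3 st.py
```

```text
t 5.73 q [-0.754  0.198  0.555  1.75  -0.108  1.224 -1.293] pos [538.85   98.265 191.107] W 14.9 gf 42.4 F [ 5.458 -3.484 -4.158] T [-1.092 -1.3   -0.196]
ytool az -64.31668356545481 z [ 0.001 -0.002 -1.   ]
```

{"method": "move_arm", "body": {"rows": [{"delta_pos": [0,0,0],"claw": 0.0,"yaw": -2},{"delta_pos": [0,0,0],"claw": 0.0,"yaw": -2},{"delta_pos": [0,0,0],"claw": 0.0,"yaw": -2},{"delta_pos": [0,0,0],"claw": 0.0,"yaw": 0}]}}

```text
t: 6.07
ee_pos: [539.3, 97.3, 191.0]
ee_rot: [3.02, 0.854, 0.002]
wrist_force: [8.0, -5.7, -7.3]
width: 14.6
gripper_force: 42.8
```

```bash
python3 st.py; cat > bar.py <<'E'
from fit import *
c=cam('scene');hsv=cv2.cvtColor(c['img'],cv2.COLOR_RGB2HSV)
m=(hsv[...,0]>=15)&(hsv[...,0]<=32)&(hsv[...,1]>140)&(hsv[...,2]>70);m[:225]=0;m[257:]=0;m[:,:315]=0;m[:,360:]=0
p=np.argwhere(m);print('yellow',m.sum(),p.mean(0)[::-1],p.min(0),p.max(0))
g=np.array([539.4,100.4,190.1])
for th in np.arange(0,1.51,.15):
    P=frame(.21,.02+th).apply(BAR)+g
    print(round(th,2),[np.round(proj(c,q)).astype(int).tolist() for q in P[[1,3,5,7]]])
cv2.imwrite('pics/bar.png',cv2.resize(c['img'][200:290,290:380,::-1],(540,540),interpolation=cv2.INTER_CUBIC))
E
python3 bar.py
```

```text
t 6.07 q [-0.743  0.197  0.545  1.75  -0.105  1.223 -1.191] pos [539.29   97.348 191.013] W 14.6 gf 42.8 F [ 7.963 -5.712 -7.342] T [-1.802 -1.931 -0.084]
ytool az -58.41623430088655 z [ 0.002 -0.003 -1.   ]
yellow 153 [332.725 242.778] [234 327] [250 340]
0.0 [[341, 234], [348, 237], [329, 234], [336, 237]]
0.15 [[339, 234], [347, 237], [330, 235], [337, 238]]
0.3 [[338, 233], [345, 236], [331, 235], [339, 239]]
0.45 [[336, 232], [344, 235], [333, 236], [341, 239]]
0.6 [[334, 232], [342, 235], [335, 237], [343, 240]]
0.75 [[333, 232], [341, 234], [336, 238], [344, 240]]
0.9 [[331, 231], [339, 233], [338, 238], [346, 240]]
1.05 [[330, 231], [337, 233], [340, 239], [347, 240]]
1.2 [[329, 231], [336, 232], [342, 239], [348, 241]]
1.35 [[328, 231], [334, 232], [343, 240], [349, 240]]
1.5 [[327, 231], [332, 232], [345, 240], [350, 240]]
```

View pics/bar.png

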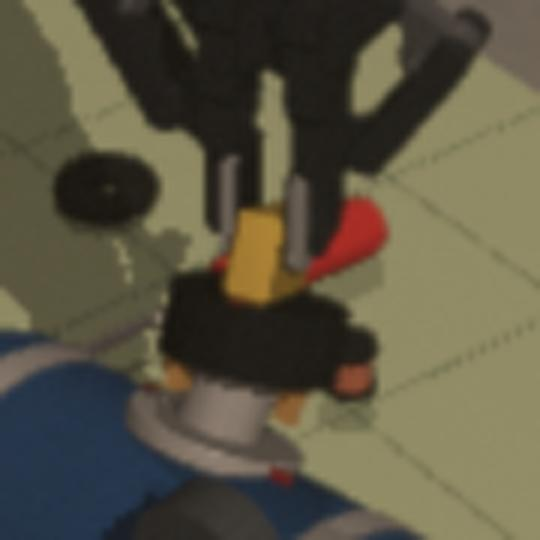

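The bar is held between the pads at (265,250) in the crop, and it has turned by about 18° so far. I'll ease the side forces and keep turning towards the first stop.

{"method": "move_arm", "body": {"rows": [{"delta_pos": [0.0004,0.0012,0.001],"claw": 0.0,"yaw": -1.5},{"delta_pos": [0,0,0],"claw": 0.0,"yaw": -1.5},{"delta_pos": [0,0,0],"claw": 0.0,"yaw": 0}]}}

```text
t: 6.37
ee_pos: [540.0, 96.4, 190.7]
ee_rot: [2.997, 0.931, 0.001]
wrist_force: [3.1, -7.0, 0.5]
width: 14.9
gripper_force: 44.4
```

```bash
python3 st.py
```

```text
t 6.37 q [-0.736  0.199  0.54   1.748 -0.105  1.223 -1.137] pos [539.996  96.448 190.661] W 14.9 gf 44.4 F [ 3.093 -6.987  0.503] T [-1.883 -0.786 -0.374]
ytool az -55.47481471760143 z [ 0.001 -0.003 -1.   ]
```

{"method": "move_arm", "body": {"rows": [{"delta_pos": [0,0.0006,0],"claw": 0.0,"yaw": -1.5},{"delta_pos": [0,0,0],"claw": 0.0,"yaw": 0}]}}

```text
t: 6.53
ee_pos: [540.4, 96.0, 190.7]
ee_rot: [2.985, 0.97, 0.001]
wrist_force: [4.1, -7.2, 0.2]
width: 14.9
gripper_force: 44.5
```

{"method": "move_arm", "body": {"rows": [{"delta_pos": [0,0,0],"claw": 0.0,"yaw": -1.5},{"delta_pos": [0,0,0],"claw": 0.0,"yaw": 0}]}}

```text
t: 6.7
ee_pos: [540.7, 95.7, 190.7]
ee_rot: [2.972, 1.009, 0.002]
wrist_force: [5.4, -8.1, -0.6]
width: 15.0
gripper_force: 44.9
```

```bash
python3 st.py
```

```text
t 6.7 q [-0.731  0.199  0.535  1.747 -0.104  1.222 -1.085] pos [540.655  95.724 190.672] W 15.0 gf 44.9 F [ 5.45  -8.079 -0.597] T [-2.083 -1.257 -0.444]
ytool az -52.50422381046226 z [ 0.002 -0.003 -1.   ]
```

{"method": "move_arm", "body": {"rows": [{"delta_pos": [0,0,0],"claw": 0.0,"yaw": -2},{"delta_pos": [0,0,0],"claw": 0.0,"yaw": 0}]}}

```text
t: 6.87
ee_pos: [541.2, 95.2, 190.8]
ee_rot: [2.953, 1.06, 0.003]
wrist_force: [8.7, -8.6, -2.6]
width: 15.5
gripper_force: 45.7
```

```bash
python3 st.py; python3 bar.py | head -1
```

```text
t 6.87 q [-0.727  0.199  0.532  1.747 -0.103  1.222 -1.051] pos [541.176  95.241 190.78 ] W 15.5 gf 45.7 F [ 8.675 -8.59  -2.593] T [-2.28  -1.862 -0.452]
ytool az -50.50912429940709 z [ 0.003 -0.003 -1.   ]
yellow 149 [332.06  242.215] [234 327] [250 337]
```

{"method": "move_arm", "body": {"rows": [{"delta_pos": [0,0,0],"claw": 0.0,"yaw": -2},{"delta_pos": [0,0,0],"claw": 0.0,"yaw": 0}]}}

```text
t: 7.08
ee_pos: [541.4, 95.1, 190.9]
ee_rot: [2.934, 1.111, 0.004]
wrist_force: [9.2, -9.7, -1.7]
width: 15.0
gripper_force: 48.1
```

```bash
python3 st.py
```

```text
t 7.08 q [-0.724  0.199  0.528  1.747 -0.102  1.221 -1.016] pos [541.384  95.066 190.853] W 15.0 gf 48.1 F [ 9.181 -9.715 -1.697] T [-2.37  -2.031 -0.547]
ytool az -48.5211687293144 z [ 0.004 -0.003 -1.   ]
```

{"method": "move_arm", "body": {"rows": [{"delta_pos": [0,0,0],"claw": 0.04,"yaw": 0},{"delta_pos": [0,0,0],"claw": 0.04,"yaw": 0},{"delta_pos": [0,0,-0.02],"claw": 0.04,"yaw": 0},{"delta_pos": [0,0,-0.02],"claw": 0.04,"yaw": 0},{"delta_pos": [0,0,0],"claw": 0.04,"yaw": 0}]}}

```text
t: 7.5
ee_pos: [540.7, 99.4, 233.8]
ee_rot: [-2.936, -1.116, -0.007]
wrist_force: [1.0, -0.9, 0.7]
width: 40.1
gripper_force: 0.0
```

```bash
python3 st.py; cat > th.py <<'E'
from fit import *
from scipy.optimize import minimize_scalar
import sys
c=cam('scene');hsv=cv2.cvtColor(c['img'],cv2.COLOR_RGB2HSV)
g0=np.array([539.4,100.4,190.1]); off=float(sys.argv[1]) if len(sys.argv)>1 else 0
m=((hsv[...,0]>=15)&(hsv[...,0]<=32)&(hsv[...,1]>140)&(hsv[...,2]>70)).astype(np.uint8);w=np.zeros_like(m);w[222:258,312:362]=1
m=comp(m*w>0,334,242);r=(296,202,376,282);M=up(m,r)
def P(p): return frame(.21,.02+p[0]).apply(BAR+[0,0,p[1]])+g0
def f(p): h=hullmask(c,P(p),r)>0; return 1-(M&h).sum()/(M|h).sum()
L=[(f([a,z]),a,z) for a in np.arange(-.1,1.6,.05) for z in(-6,-3,0,3,6)];L.sort();print(m.sum(),np.array(L[:6]))
b=L[0];im=cv2.resize(c['img'][r[1]:r[3],r[0]:r[2],::-1],(480,480),interpolation=cv2.INTER_CUBIC);im2=im.copy();p=np.array([(proj(c,q)-[r[0],r[1]]+.5)*6 for q in P(b[1:])]).astype(int)
for i in range(8):
    for j in range(i):
        if (np.abs(BAR[i]-BAR[j])>0).sum()==1: cv2.line(im,tuple(map(int,p[i])),tuple(map(int,p[j])),(0,255,0),1)
cv2.imwrite('pics/th.png',im)
E
python3 th.py
```

```text
t 7.5 q [-0.734  0.165  0.529  1.689 -0.087  1.307 -1.033] pos [540.678  99.379 233.798] W 40.1 gf 0.0 F [ 0.992 -0.854  0.699] T [-0.001 -0.011 -0.02 ]
ytool az -48.36874631121857 z [ 0.004  0.002 -1.   ]
166 [[0.334 0.3   3.   ]
 [0.338 0.35  3.   ]
 [0.348 0.35  0.   ]
 [0.348 0.3   0.   ]
 [0.353 0.4   3.   ]
 [0.358 0.4   0.   ]]
```

View pics/th.png

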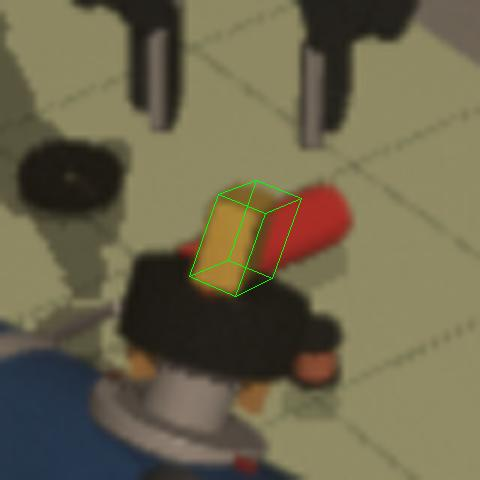

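The crop shows the bar at (235,245) with its right side in shadow. The mask missed that side, so I'll refit with a wider mask.

```bash
sed -i 's/(hsv\[...,1\]>140)&(hsv\[...,2\]>70)/(hsv[...,1]>int(sys.argv[2]))\&(hsv[...,2]>int(sys.argv[3]))/; s/hsv\[...,0\]>=15/hsv[...,0]>=12/' th.py
cat >> th.py <<'E'
B=min((minimize(lambda p:f([p[0],p[1]*10]),[b[1],b[2]/10],method='Nelder-Mead',options=dict(initial_simplex=[[b[1]+d,b[2]/10],[b[1]+d+.15,b[2]/10],[b[1]+d,b[2]/10+.3]])) for d in(-.1,0,.1)),key=lambda q:q.fun);print('best th',B.x[0],'dz',B.x[1]*10,B.fun)
x=(np.array([[240,200],[262,235],[280,240],[300,300]])/6).astype(int);print([hsv[r[1]+y,r[0]+u].tolist() for u,y in x])
E
for a in "140 70" "140 40" "120 40" "150 30"; do echo $a; python3 th.py 0 $a|egrep 'best|^\[\['; done; python3 - <<'E'
import sys;sys.argv=['x','0','120','40']
sys.path.insert(0,'.')
from h import *
c=cam('scene');hsv=cv2.cvtColor(c['img'],cv2.COLOR_RGB2HSV)
for y in (238,242,246): print(y,[tuple(int(k) for k in hsv[y,u]) for u in range(326,352,2)])
E
```

```text
140 70
best th 0.31050815582275404 dz 1.1666736602783203 0.3120679439067746
[[19, 175, 128], [17, 171, 94], [2, 198, 166], [23, 83, 40]]
140 40
best th 0.30170898437499993 dz 1.083984375 0.3016026259895733
[[19, 174, 129], [17, 176, 94], [2, 197, 167], [25, 78, 39]]
120 40
best th 0.28865051269531256 dz 1.1158447265625 0.2955158356851678
[[19, 174, 129], [17, 174, 94], [2, 197, 167], [23, 78, 39]]
150 30
best th 0.31253662109375013 dz 1.25537109375 0.3055774278215223
[[19, 174, 129], [17, 171, 94], [2, 198, 167], [23, 83, 40]]
238 [(27, 75, 142), (27, 77, 142), (21, 131, 123), (20, 175, 169), (20, 171, 171), (21, 170, 171), (20, 176, 145), (15, 176, 103), (2, 196, 165), (2, 196, 168), (2, 195, 167), (2, 197, 167), (2, 197, 168)]
242 [(18, 101, 119), (7, 164, 131), (19, 176, 154), (19, 176, 170), (20, 173, 170), (20, 173, 167), (19, 172, 98), (5, 194, 141), (2, 197, 167), (1, 196, 164), (2, 198, 153), (2, 197, 141), (3, 189, 123)]
246 [(22, 97, 29), (19, 172, 98), (19, 176, 165), (19, 174, 170), (20, 174, 170), (19, 174, 142), (15, 172, 92), (2, 193, 128), (5, 167, 107), (20, 93, 113), (24, 83, 114), (27, 80, 118), (27, 80, 118)]
```

```bash
cat > th2.py <<'E'
from fit import *
c=cam('scene');hsv=cv2.cvtColor(c['img'],cv2.COLOR_RGB2HSV);g0=np.array([539.4,100.4,190.1])
m=((hsv[...,0]>=11)&(hsv[...,0]<=32)&(hsv[...,1]>120)&(hsv[...,2]>40)).astype(np.uint8);w=np.zeros_like(m);w[222:256,312:362]=1
m=comp(m*w>0,334,242);r=(296,202,376,282);M=up(m,r)
for y in range(230,256,3):
    x=np.where(m[y])[0]; print(y,(x.min(),x.max()) if len(x) else '',end=' ')
print()
right=c['R'][0];dn=c['R'][1]
def f(p,rx=0,ry=0):
    h=hullmask(c,(R.from_rotvec([rx,ry,0])*frame(.21,.02+p[0])).apply(BAR)+g0+right*p[1]+dn*p[2],r)>0; return 1-(M&h).sum()/(M|h).sum()
for a in np.arange(0,1.5,.1):
    s=np.array([a,0,0]);b=minimize(lambda q:f([a,*q]),[0,0],method='Nelder-Mead',options=dict(initial_simplex=[[0,0],[4,0],[0,4]]));print(round(a,2),b.x,round(b.fun,3))
E
python3 th2.py
```

```text
230  233 (np.int64(334), np.int64(339)) 236 (np.int64(331), np.int64(341)) 239 (np.int64(330), np.int64(340)) 242 (np.int64(329), np.int64(339)) 245 (np.int64(327), np.int64(338)) 248 (np.int64(327), np.int64(337)) 251 (np.int64(332), np.int64(335)) 254  
0.0 [-2.036 -0.975] 0.445
0.1 [-2.689 -1.348] 0.388
0.2 [-2.274 -1.466] 0.315
0.3 [-2.573 -1.189] 0.214
0.4 [-3.279 -1.612] 0.1
0.5 [-3.594 -1.234] 0.144
0.6 [-3.817 -1.813] 0.124
0.7 [-4.628 -1.934] 0.217
0.8 [-5.586 -2.084] 0.319
0.9 [-4.219 -1.734] 0.399
1.0 [-5.126 -1.998] 0.453
1.1 [-6.29  -2.706] 0.496
1.2 [-7.516 -2.945] 0.53
1.3 [-8.214 -3.648] 0.556
1.4 [-0.703  1.461] 0.58
```

The fit gives the bar at θ≈0.5, so it's at the first stop. I'll regrasp centred on the neck axis, which also lets the pressure vent.

{"method": "move_arm", "body": {"rows": [{"delta_pos": [-0.0038,-0.0051,0],"claw": 0.035,"yaw": 2},{"delta_pos": [0,0,0.02],"claw": 0.035,"yaw": 0},{"delta_pos": [0,0,0.016],"claw": 0.035,"yaw": 0},{"delta_pos": [0,0,0.006],"claw": 0.035,"yaw": 0},{"delta_pos": [0,0,0],"claw": 0.035,"yaw": 0}]}}

```text
t: 8.27
ee_pos: [532.2, 99.7, 186.6]
ee_rot: [2.956, 1.064, -0.005]
wrist_force: [0.2, 0.1, 0.7]
width: 35.0
gripper_force: 0.0
```

{"method": "move_arm", "body": {"rows": [{"delta_pos": [0,0,0],"claw": 0.02,"yaw": 0},{"delta_pos": [0,0,0],"claw": 0.0,"yaw": 0},{"delta_pos": [0,0,0],"claw": 0.0,"yaw": 0},{"delta_pos": [0,0,0],"claw": 0.0,"yaw": 0},{"delta_pos": [0,0,0],"claw": 0.0,"yaw": 0}], "grip_force": 40}}

```text
t: 8.68
ee_pos: [533.8, 98.9, 189.3]
ee_rot: [2.956, 1.062, 0.002]
wrist_force: [-1.2, -6.2, 4.6]
width: 16.7
gripper_force: 38.0
```

```bash
python3 st.py; python3 th2.py | sed -n '4,10p'
```

```text
t 8.68 q [-0.735  0.185  0.527  1.764 -0.098  1.218 -1.063] pos [533.798  98.914 189.312] W 16.7 gf 38.0 F [-1.193 -6.208  4.618] T [-1.3    0.257 -0.186]
ytool az -50.47604071129958 z [ 0.001 -0.    -1.   ]
0.2 [1.21  0.088] 0.343
0.3 [ 1.071 -0.191] 0.253
0.4 [0.105 0.013] 0.156
0.5 [-0.473 -0.677] 0.165
0.6 [-1.069 -0.457] 0.146
0.7 [-1.361 -0.204] 0.222
0.8 [-0.953 -0.069] 0.324
```

{"method": "move_arm", "body": {"rows": [{"delta_pos": [0.0013,0.0007,0.0026],"claw": 0.0,"yaw": 0},{"delta_pos": [0.0013,0.0007,0.0026],"claw": 0.0,"yaw": 0},{"delta_pos": [0.0013,0.0007,0.0026],"claw": 0.0,"yaw": 0},{"delta_pos": [0,0,0],"claw": 0.0,"yaw": 0}], "grip_force": 50}}

```text
t: 9.07
ee_pos: [538.2, 99.8, 181.9]
ee_rot: [2.956, 1.062, 0.001]
wrist_force: [-5.8, -7.4, 13.3]
width: 16.3
gripper_force: 47.0
```

```bash
python3 st.py; python3 th2.py | sed -n '4,10p'
```

```text
t 9.07 q [-0.73   0.203  0.527  1.762 -0.108  1.205 -1.054] pos [538.151  99.751 181.85 ] W 16.3 gf 47.0 F [-5.815 -7.43  13.29 ] T [-1.446  1.159 -0.091]
ytool az -50.47101893314093 z [ 0.001 -0.    -1.   ]
0.2 [-3.042  8.079] 0.359
0.3 [-2.129  7.59 ] 0.272
0.4 [-3.02   7.546] 0.172
0.5 [-3.848  7.312] 0.177
0.6 [-3.757  7.107] 0.162
0.7 [-5.037  6.637] 0.249
0.8 [-6.031  6.757] 0.342
```

{"method": "move_arm", "body": {"rows": [{"delta_pos": [-0.0004,-0.0003,-0.0009],"claw": 0.0,"yaw": -3},{"delta_pos": [0,0,0],"claw": 0.0,"yaw": -3},{"delta_pos": [0,0,0],"claw": 0.0,"yaw": -3},{"delta_pos": [0,0,0],"claw": 0.0,"yaw": 0}]}}

```text
t: 9.45
ee_pos: [538.0, 98.3, 183.3]
ee_rot: [2.861, 1.293, 0.002]
wrist_force: [-3.5, -9.5, 12.1]
width: 16.8
gripper_force: 52.4
```

```bash
python3 st.py
```

```text
t 9.45 q [-0.715  0.199  0.51   1.761 -0.102  1.206 -0.899] pos [538.032  98.334 183.274] W 16.8 gf 52.4 F [-3.548 -9.47  12.111] T [-2.389  0.717 -0.243]
ytool az -41.36710881214637 z [ 0.002 -0.001 -1.   ]
```

{"method": "move_arm", "body": {"rows": [{"delta_pos": [0,-0.001,0.0003],"claw": 0.0,"yaw": -3},{"delta_pos": [0,-0.0005,0.0003],"claw": 0.0,"yaw": -3},{"delta_pos": [0,0,0],"claw": 0.0,"yaw": -3},{"delta_pos": [0,0,0],"claw": 0.0,"yaw": 0}]}}

```text
t: 9.78
ee_pos: [538.4, 96.7, 183.5]
ee_rot: [2.75, 1.507, 0.004]
wrist_force: [-0.3, -17.6, 15.2]
width: 16.2
gripper_force: 60.0
```

```bash
python3 st.py;python3 th2.py | sed -n '6,15p'
```

```text
t 9.78 q [-0.701  0.196  0.495  1.762 -0.094  1.204 -0.749] pos [538.393  96.69  183.508] W 16.2 gf 60.0 F [ -0.274 -17.593  15.198] T [-4.285 -0.234 -0.661]
ytool az -32.54277851354729 z [ 0.005 -0.004 -1.   ]
0.4 [-1.327  5.594] 0.251
0.5 [-1.369  5.849] 0.218
0.6 [-1.93   5.699] 0.165
0.7 [-2.229  5.705] 0.206
0.8 [-2.566  5.555] 0.299
0.9 [-3.922  4.477] 0.373
1.0 [-3.453  4.961] 0.433
1.1 [-3.813  4.893] 0.479
1.2 [-4.389  4.151] 0.515
1.3 [-4.594  4.078] 0.542
```

```bash
python3 - <<'E'
from h import *
c=cam('scene');cv2.imwrite('pics/p1.png',cv2.resize(c['img'][205:285,290:380,::-1],(720,640)[:2] if 0 else (675,600),interpolation=cv2.INTER_CUBIC))
E
```

```text
(no output)
```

View pics/p1.png

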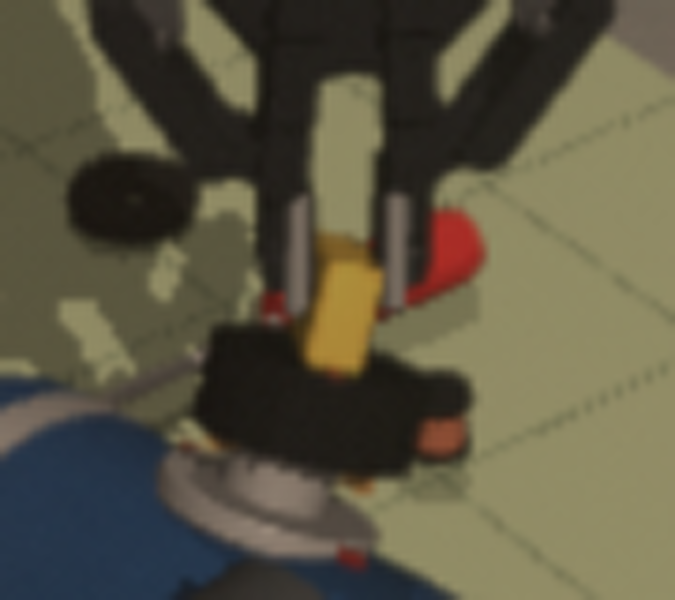

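The crop shows the bar held at (345,310). The cap, at (310,400), is tilting relative to the collar because the pads hold it too stiffly in roll. I'll ease the grip so it can reseat.

{"method": "move_arm", "body": {"rows": [{"delta_pos": [0,0,0],"claw": 0.0,"yaw": 0},{"delta_pos": [0,0,0],"claw": 0.0,"yaw": 0},{"delta_pos": [0,0,0],"claw": 0.0,"yaw": 0}], "grip_force": 25}}

```text
t: 10.13
ee_pos: [538.4, 96.8, 183.5]
ee_rot: [2.752, 1.503, 0.004]
wrist_force: [-0.0, -18.6, 15.5]
width: 16.4
gripper_force: 59.9
```

```bash
python3 st.py;python3 th2.py | sed -n '6,12p'
```

```text
t 10.13 q [-0.701  0.196  0.495  1.762 -0.094  1.204 -0.752] pos [538.376  96.757 183.486] W 16.4 gf 59.9 F [ -0.043 -18.594  15.476] T [-4.303 -0.195 -0.591]
ytool az -32.72813900951354 z [ 0.005 -0.004 -1.   ]
0.4 [-1.092  6.036] 0.25
0.5 [-1.369  5.849] 0.214
0.6 [-1.93   5.699] 0.161
0.7 [-2.211  5.426] 0.211
0.8 [-2.566  5.555] 0.303
0.9 [-3.922  4.477] 0.376
1.0 [-3.453  4.961] 0.436
```

{"method": "move_arm", "body": {"rows": [{"delta_pos": [0,0,0],"claw": 0.0175,"yaw": 0},{"delta_pos": [0,0,0],"claw": 0.018,"yaw": 0},{"delta_pos": [0,0,0],"claw": 0.018,"yaw": 0}], "grip_force": 40}}

```text
t: 10.43
ee_pos: [538.3, 97.2, 183.2]
ee_rot: [2.752, 1.504, 0.004]
wrist_force: [1.4, -15.8, 12.6]
width: 18.1
gripper_force: 29.4
```

```bash
python3 st.py;python3 th2.py | sed -n '6,12p'
```

```text
t 10.43 q [-0.702  0.196  0.495  1.762 -0.095  1.203 -0.752] pos [538.345  97.154 183.174] W 18.1 gf 29.4 F [  1.415 -15.849  12.649] T [-3.885 -0.52  -0.538]
ytool az -32.69752820969244 z [ 0.005 -0.003 -1.   ]
0.4 [-0.87   5.932] 0.231
0.5 [-1.105  5.161] 0.223
0.6 [-1.595  6.088] 0.158
0.7 [-1.74   5.677] 0.179
0.8 [-2.118  5.809] 0.276
0.9 [-3.979  4.446] 0.355
1.0 [-3.726  4.274] 0.417
```

{"method": "move_arm", "body": {"rows": [{"delta_pos": [0.0008,-0.0008,0.0004],"claw": 0.0185,"yaw": -3},{"delta_pos": [0,0,0],"claw": 0.019,"yaw": -3},{"delta_pos": [0,0,0],"claw": 0.0195,"yaw": -3},{"delta_pos": [0,0,0],"claw": 0.0195,"yaw": 0}]}}

```text
t: 10.82
ee_pos: [538.4, 99.1, 183.1]
ee_rot: [2.622, 1.721, 0.006]
wrist_force: [1.8, -12.6, 13.2]
width: 19.5
gripper_force: 27.5
```

```bash
python3 st.py;python3 th2.py | sed -n '6,14p'
```

```text
t 10.82 q [-0.688  0.195  0.476  1.762 -0.092  1.202 -0.597] pos [538.439  99.142 183.121] W 19.5 gf 27.5 F [  1.843 -12.626  13.241] T [-3.072 -0.709 -0.486]
ytool az -23.46502263163783 z [ 0.006 -0.002 -1.   ]
0.4 [1.279 7.419] 0.224
0.5 [1.237 7.551] 0.267
0.6 [1.307 7.563] 0.187
0.7 [-0.13   7.077] 0.168
0.8 [-0.631  6.52 ] 0.227
0.9 [-1.55   5.904] 0.302
1.0 [-2.763  5.459] 0.372
1.1 [-2.886  5.142] 0.423
1.2 [-3.395  4.905] 0.464
```

{"method": "move_arm", "body": {"rows": [{"delta_pos": [0.0003,0.0004,0.0009],"claw": 0.0195,"yaw": -3},{"delta_pos": [0,-0.0005,0],"claw": 0.0195,"yaw": -3},{"delta_pos": [0,0,0],"claw": 0.02,"yaw": -3},{"delta_pos": [0,0,0],"claw": 0.02,"yaw": 0}]}}

```text
t: 11.2
ee_pos: [539.2, 99.7, 182.7]
ee_rot: [2.479, 1.921, 0.008]
wrist_force: [3.8, -12.4, 14.3]
width: 19.8
gripper_force: 30.4
```

```bash
python3 st.py;python3 th2.py | sed -n '6,15p'
```

```text
t 11.2 q [-0.674  0.195  0.46   1.761 -0.089  1.199 -0.443] pos [539.163  99.67  182.683] W 19.8 gf 30.4 F [  3.774 -12.364  14.32 ] T [-2.977 -1.373 -0.351]
ytool az -14.456630472642336 z [ 0.008 -0.002 -1.   ]
0.4 [3.896 7.602] 0.272
0.5 [3.048 7.2  ] 0.33
0.6 [3.653 8.04 ] 0.26
0.7 [2.227 7.816] 0.233
0.8 [0.77  7.399] 0.264
0.9 [-0.38  6.81] 0.295
1.0 [-1.298  6.305] 0.346
1.1 [-1.917  5.901] 0.396
1.2 [-3.159  5.124] 0.439
1.3 [-4.372  4.255] 0.471
```

{"method": "move_arm", "body": {"rows": [{"delta_pos": [0,0,0.0003],"claw": 0.02,"yaw": -3},{"delta_pos": [0,-0.0005,0],"claw": 0.02,"yaw": -3},{"delta_pos": [0,0,0],"claw": 0.0205,"yaw": -3},{"delta_pos": [0,0,0],"claw": 0.0205,"yaw": 0}]}}

```text
t: 11.58
ee_pos: [539.4, 100.1, 182.9]
ee_rot: [2.319, 2.109, 0.01]
wrist_force: [6.3, -11.4, 14.8]
width: 20.4
gripper_force: 30.8
```

```bash
python3 st.py;python3 - <<'E'
from h import *
c=cam('scene');cv2.imwrite('pics/p2.png',cv2.resize(c['img'][205:285,290:380,::-1],(675,600),interpolation=cv2.INTER_CUBIC))
E
```

```text
t 11.58 q [-0.661  0.193  0.443  1.761 -0.085  1.198 -0.29 ] pos [539.377 100.129 182.916] W 20.4 gf 30.8 F [  6.325 -11.403  14.815] T [-2.782 -1.708 -0.398]
ytool az -5.448034215331272 z [ 0.01  -0.001 -1.   ]
```

View pics/p2.png

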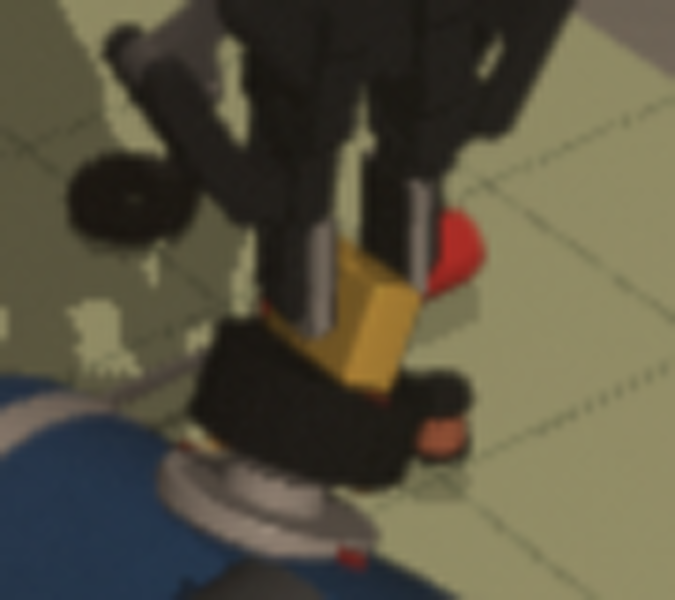

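The crop shows the bar turned well past the stop and leaning with the cap, at (380,310), and the cap is parallel to the collar. I'll continue to the release angle.

{"method": "move_arm", "body": {"rows": [{"delta_pos": [0,0,0],"claw": 0.0205,"yaw": -3},{"delta_pos": [0,0,0],"claw": 0.0205,"yaw": -3},{"delta_pos": [0,0,0],"claw": 0.0205,"yaw": 0}]}}

```text
t: 11.88
ee_pos: [539.5, 100.3, 183.1]
ee_rot: [2.205, 2.227, 0.01]
wrist_force: [6.5, -11.3, 15.9]
width: 20.6
gripper_force: 33.6
```

```bash
python3 st.py
```

```text
t 11.88 q [-0.651  0.193  0.432  1.76  -0.083  1.198 -0.187] pos [539.482 100.349 183.096] W 20.6 gf 33.6 F [  6.473 -11.269  15.851] T [-2.55  -1.734 -0.413]
ytool az 0.5597094021054181 z [ 0.01  -0.001 -1.   ]
```

{"method": "move_arm", "body": {"rows": [{"delta_pos": [0,0,0],"claw": 0.0205,"yaw": -2},{"delta_pos": [-0.0003,-0.0015,-0.0026],"claw": 0.0205,"yaw": 0},{"delta_pos": [-0.0003,-0.0015,-0.0026],"claw": 0.0205,"yaw": 0},{"delta_pos": [-0.0003,-0.0015,-0.0026],"claw": 0.0205,"yaw": 0},{"delta_pos": [0,0,0],"claw": 0.0205,"yaw": 0}]}}

```text
t: 12.3
ee_pos: [535.5, 100.6, 190.6]
ee_rot: [2.168, 2.263, 0.014]
wrist_force: [13.1, -7.2, 7.0]
width: 20.9
gripper_force: 26.3
```

```bash
python3 st.py
```

```text
t 12.3 q [-0.653  0.175  0.428  1.762 -0.075  1.209 -0.162] pos [535.549 100.637 190.627] W 20.9 gf 26.3 F [13.091 -7.241  6.989] T [-1.718 -3.261 -0.133]
ytool az 2.4606287581643214 z [ 0.012  0.001 -1.   ]
```

{"method": "move_arm", "body": {"rows": [{"delta_pos": [-0.0003,-0.0015,-0.0026],"claw": 0.0205,"yaw": 0},{"delta_pos": [0,0,0],"claw": 0.0205,"yaw": 0}]}}

```text
t: 12.47
ee_pos: [534.2, 100.4, 193.0]
ee_rot: [2.167, 2.263, 0.014]
wrist_force: [13.6, -6.7, 4.4]
width: 20.4
gripper_force: 26.1
```

```bash
python3 st.py
```

```text
t 12.47 q [-0.654  0.17   0.428  1.763 -0.073  1.213 -0.164] pos [534.163 100.446 192.97 ] W 20.4 gf 26.1 F [13.634 -6.74   4.38 ] T [-1.455 -3.636 -0.158]
ytool az 2.4708963208643127 z [ 0.012  0.001 -1.   ]
```

{"method": "move_arm", "body": {"rows": [{"delta_pos": [-0.0004,-0.002,-0.0035],"claw": 0.0205,"yaw": 0},{"delta_pos": [-0.0004,-0.002,-0.0035],"claw": 0.0205,"yaw": 0},{"delta_pos": [0,0,0],"claw": 0.0205,"yaw": 0}]}}

```text
t: 12.72
ee_pos: [527.0, 100.9, 198.8]
ee_rot: [2.17, 2.269, 0.007]
wrist_force: [0.6, -1.0, 4.6]
width: 20.6
gripper_force: 16.9
```

```bash
python3 st.py;python3 th2.py|sed -n '10,16p'; python3 - <<'E'
from h import *
c=cam('scene');cv2.imwrite('pics/p3.png',cv2.resize(c['img'][205:285,290:380,::-1],(675,600),interpolation=cv2.INTER_CUBIC))
E
```

```text
t 12.72 q [-0.658  0.154  0.426  1.766 -0.068  1.231 -0.17 ] pos [526.963 100.866 198.78 ] W 20.6 gf 16.9 F [ 0.586 -1.044  4.614] T [-0.32  -0.269 -0.011]
ytool az 2.556822046991687 z [ 0.004  0.002 -1.   ]
0.8 [15.057 -6.461] 0.31
0.9 [13.484 -7.551] 0.336
1.0 [11.857 -8.474] 0.355
1.1 [10.82  -8.743] 0.368
1.2 [ 9.542 -9.459] 0.378
1.3 [ 9.053 -9.677] 0.39
1.4 [ 8.939 -9.715] 0.411
```

View pics/p3.png

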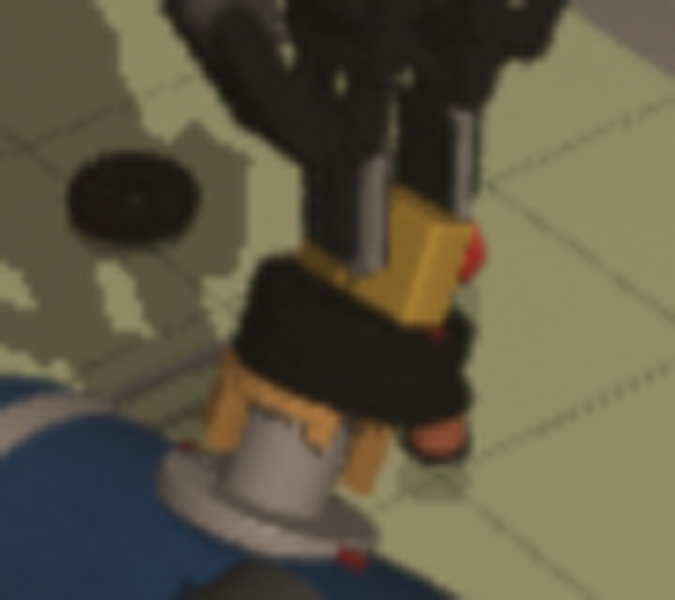

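The crop shows the cap risen clear of the flange, with the brass below it visible at (280,420). It's free, so I'll lift it along the neck.

{"method": "move_arm", "body": {"rows": [{"delta_pos": [-0.0006,-0.0025,-0.0043],"claw": 0.02,"yaw": 0},{"delta_pos": [-0.0006,-0.0025,-0.0043],"claw": 0.02,"yaw": 0},{"delta_pos": [-0.0006,-0.0025,-0.0043],"claw": 0.02,"yaw": 0},{"delta_pos": [-0.0006,-0.0025,-0.0043],"claw": 0.02,"yaw": 0},{"delta_pos": [-0.0006,-0.0025,-0.0043],"claw": 0.02,"yaw": 0}]}}

```text
t: 13.23
ee_pos: [512.5, 97.3, 218.5]
ee_rot: [-2.17, -2.271, 0.0]
wrist_force: [-0.9, 0.4, -0.2]
width: 19.9
gripper_force: 0.0
```

{"method": "move_arm", "body": {"rows": [{"delta_pos": [-0.0006,-0.0025,-0.0043],"claw": 0.0195,"yaw": 0},{"delta_pos": [-0.0006,-0.0025,-0.0043],"claw": 0.0195,"yaw": 0},{"delta_pos": [-0.0006,-0.0025,-0.0043],"claw": 0.0195,"yaw": 0},{"delta_pos": [0,0,-0.005],"claw": 0.0195,"yaw": 0},{"delta_pos": [0,0,0],"claw": 0.0195,"yaw": 0}]}}

```text
t: 13.65
ee_pos: [505.9, 95.2, 237.2]
ee_rot: [2.17, 2.271, 0.003]
wrist_force: [-0.0, 0.4, 0.2]
width: 19.6
gripper_force: 0.0
```

```bash
python3 st.py; python3 - <<'E'
from h import *
c=cam('scene');cv2.imwrite('pics/p4.png',c['img'][:,:,::-1])
print([(np.round(d['bbox'],0).tolist(),round(d['score'],2)) for d in search_frame('cap_grip','scene')+search_frame('cap_rim','scene')])
hsv=cv2.cvtColor(c['img'],cv2.COLOR_RGB2HSV);s=status.read_state()
print('tcp px',proj(c,s['ee_pos']))
u,v=proj(c,s['ee_pos']).astype(int)
for y in range(v-16,v+44,3):
    print(y,''.join('Y' if 14<=h<=32 and a>140 else 'R' if (h<8 or h>172) and a>140 else 'k' if b<50 else 'B' if 98<h<128 and a>100 else '.' for h,a,b in hsv[y,u-34:u+34].tolist()))
E
```

```text
t 13.65 q [-0.672  0.075  0.422  1.762 -0.032  1.309 -0.198] pos [505.937  95.223 237.216] W 19.6 gf 0.0 F [-0.045  0.415  0.206] T [ 0.02  -0.015  0.017]
ytool az 2.603458673603914 z [ 0.001  0.001 -1.   ]
[([339.0, 245.0, 38.0, 37.0], 0.62), ([340.0, 246.0, 34.0, 36.0], 0.8)]
tcp px [348.62687206 215.3610384 ]
199 .................kkkkkkkkkkkkkkkkkkkkkkkkkk.........................
202 ......................kkkkkkkkkkkk.kkkkkkkk.........................
205 ........................kkkkkkk....kkkkkkkk.........................
208 ........................kkkkkkk....kkkkkkkk.........................
211 ........................kkkkkkk......kkkkkk.........................
214 .........................kkkkkk.....................................
217 ....................................................................
220 ....................................................................
223 ....................................................................
226 ....................................................................
229 kk.....................YYYYYY.......................................
232 kk....................YYYYYYYYYYYYY.................................
235 k....................YYYYYYYYYYYYYYYYYYY............................
238 ....................YYYYYYYYYYYYYYYYYYYYYY..........................
241 ...............kkkkkYYYYYYYYYYYYYYYYYYYYY...........................
244 ...........RRkkkkkkkkkkk.YYYYYYYYYYYYYYY............................
247 ............kkkkkkkkkkkkkkkkkYYYYYYYYYY.............................
250 ...........kkkkkkkkkkkkkkkkkkkkkkkkk...kk...........................
253 ......YYYYY.kkkkkkkkkkkkkkkkkkkkkkkkkkkkk...........................
256 .....YYYYYYYYYYY.kkkkkkkkkkkkkkkkkkkkkkk............................
```

The cap stayed on the neck, free, when the pads slipped. I'll regrasp it by the bar's ends, which are nearly vertical now. First, the bar's present pose.

```bash
cat > th3.py <<'E'
from fit import *
c=cam('scene');hsv=cv2.cvtColor(c['img'],cv2.COLOR_RGB2HSV);g0=np.array([536.5,99.8,195.3])
m=((hsv[...,0]>=12)&(hsv[...,0]<=32)&(hsv[...,1]>135)&(hsv[...,2]>40)).astype(np.uint8);w=np.zeros_like(m);w[220:251,320:375]=1
m=comp(m*w>0,345,238);r=(305,200,385,280);M=up(m,r);right=c['R'][0];dn=c['R'][1]
print(m.sum())
def f(p):
    h=hullmask(c,(R.from_rotvec([p[3],p[4],0])*frame(.21,.02+p[0])).apply(BAR)+g0+right*p[1]+dn*p[2],r)>0; return 1-(M&h).sum()/(M|h).sum()
for a in (1.1,1.2,1.3,1.4,1.5):
    b=minimize(lambda q:f([a,*q,0,0]),[0,0],method='Nelder-Mead',options=dict(initial_simplex=[[0,0],[4,0],[0,4]]));print(a,b.x,round(b.fun,3))
s=np.array([1.3,0,0,0,0]);S0=[s]+[s+np.eye(5)[i]*[.2,3,3,.15,.15][i] for i in range(5)]
b=minimize(f,s,method='Nelder-Mead',options=dict(initial_simplex=S0,maxiter=400));print(b.x,b.fun,right,dn)
x=(R.from_rotvec([b.x[3],b.x[4],0])*frame(.21,.02+b.x[0])).apply([[1,0,0],[0,0,1]]);print(x,g0+right*b.x[1]+dn*b.x[2])
E
python3 th3.py
```

```text
332
1.1 [14.064 -1.478] 0.093
1.2 [13.928 -1.732] 0.066
1.3 [13.904 -1.908] 0.095
1.4 [12.995 -2.144] 0.127
1.5 [13.67  -1.472] 0.152
[ 1.152 13.775 -1.811  0.009 -0.125] 0.05370148428136812 [-0.798  0.602 -0.004] [ 0.364  0.477 -0.8  ]
[[ 0.111  0.97   0.218]
 [-0.593 -0.112  0.797]] [524.845 107.233 196.699]
```

{"method": "move_arm", "body": {"rows": [{"delta_pos": [-0.036,0,-0.006],"claw": 0.05,"yaw": 0},{"delta_pos": [-0.036,0,-0.006],"claw": 0.07,"yaw": 0},{"delta_pos": [-0.036,0,0],"claw": 0.07,"yaw": 0},{"delta_pos": [-0.036,0,0],"claw": 0.07,"yaw": 0},{"delta_pos": [-0.036,0,0],"claw": 0.07,"yaw": 0}]}}

```text
t: 14.27
ee_pos: [513.5, -86.4, 247.9]
ee_rot: [2.17, 2.272, 0.0]
wrist_force: [1.2, -0.4, -0.3]
width: 69.7
gripper_force: 0.0
```

{"method": "move_arm", "body": {"rows": [{"delta_pos": [0,0,0],"claw": 0.07,"yaw": -7.1},{"delta_pos": [0,0,0],"claw": 0.07,"yaw": -7.1},{"delta_pos": [0,0,0],"claw": 0.07,"yaw": -7.1},{"delta_pos": [0,0,0],"claw": 0.07,"yaw": -7.1},{"delta_pos": [0,0,0],"claw": 0.07,"yaw": -7.1}]}}

```text
t: 14.68
ee_pos: [513.6, -84.8, 247.6]
ee_rot: [-1.366, -2.828, 0.001]
wrist_force: [0.2, 0.4, 0.5]
width: 69.9
gripper_force: 0.0
```

{"method": "move_arm", "body": {"rows": [{"delta_pos": [0,0,0],"claw": 0.07,"yaw": -7.1},{"delta_pos": [0,0,0],"claw": 0.07,"yaw": -7.1},{"delta_pos": [0,0,0],"claw": 0.07,"yaw": -7.1},{"delta_pos": [0,0,0],"claw": 0.07,"yaw": -7.1},{"delta_pos": [0,0,0],"claw": 0.07,"yaw": -7.1}]}}

```text
t: 15.1
ee_pos: [513.7, -84.7, 247.6]
ee_rot: [-0.438, -3.11, 0.0]
wrist_force: [0.1, -0.0, -0.2]
width: 70.1
gripper_force: 0.0
```

```bash
python3 st.py; cat > fit2.py <<'E'
from fit import *
D={};G={}
for n,(u,v) in dict(scene=(345,238),top=(303,222)).items():
    c=cam(n);hsv=cv2.cvtColor(c['img'],cv2.COLOR_RGB2HSV)
    m=((hsv[...,0]>=12)&(hsv[...,0]<=32)&(hsv[...,1]>135)&(hsv[...,2]>45)).astype(np.uint8);w=np.zeros_like(m);w[v-35:v+13,u-30:u+30]=1
    if n=='top': w[v-35:v+40,u-40:u+40]=1
    m=comp(m*w>0,u,v);p=np.argwhere(m);print(n,m.sum(),p.mean(0)[::-1],p.min(0),p.max(0));r=(u-40,v-40,u+40,v+40);D[n]=(c,up(m,r),r);G[n]=p.mean(0)[::-1]
    cv2.imwrite(f'pics/{n}_f2.png',c['img'][:,:,::-1])
g=tri([ray(D[n][0],*G[n]) for n in D]);print('tri',g)
def cost(P): return sum(1-(m&(h:=hullmask(c,P,r)>0)).sum()/(m|h).sum() for c,m,r in D.values())
best=None
for a in (.9,1.2,1.5):
    q0=frame(.21,a); 
    f=lambda p:cost((R.from_rotvec(p[3:])*q0).apply(BAR)+p[:3]); s=np.array([*g,0,0,0]); S0=[s]+[s+np.eye(6)[i]*[4,4,4,.2,.2,.2][i] for i in range(6)]
    b=minimize(f,s,method='Nelder-Mead',options=dict(initial_simplex=S0,maxiter=600));A=(R.from_rotvec(b.x[3:])*q0).as_matrix()
    print(a,b.fun,'c',b.x[:3],'x',A[:,0],'z',A[:,2])
E
python3 fit2.py
```

```text
t 15.1 q [-0.417  0.085  0.527  1.735 -0.044  1.334  1.409] pos [513.658 -84.715 247.609] W 70.1 gf 0.0 F [ 0.093 -0.    -0.202] T [ 0.01  -0.011  0.04 ]
ytool az 73.95250519289021 z [-0.001 -0.    -1.   ]
scene 326 [344.521 238.773] [228 333] [250 356]
top 292 [300.668 229.315] [222 289] [236 313]
tri [520.244 102.051 191.365]
0.9 0.15763721094801142 c [520.329 101.912 191.553] x [-0.006  0.989  0.148] z [-0.494 -0.132  0.859]
1.2 0.1579044520161449 c [520.566 101.982 191.801] x [-0.015  0.99   0.141] z [-0.495 -0.13   0.859]
1.5 0.1597896789590243 c [520.368 101.967 191.632] x [-0.002  0.989  0.151] z [-0.508 -0.131  0.852]
```

{"method": "move_arm", "body": {"rows": [{"delta_pos": [0.0094,0.0361,0],"claw": 0.07,"yaw": 0},{"delta_pos": [0.0094,0.0361,0],"claw": 0.07,"yaw": 0},{"delta_pos": [0.0094,0.0361,0],"claw": 0.07,"yaw": 0},{"delta_pos": [0.0094,0.0361,0],"claw": 0.07,"yaw": 0},{"delta_pos": [0.0094,0.0361,0],"claw": 0.07,"yaw": 0}]}}

```text
t: 15.62
ee_pos: [519.3, 103.5, 247.9]
ee_rot: [0.457, 3.108, 0.0]
wrist_force: [0.9, 0.1, 0.6]
width: 69.7
gripper_force: 0.0
```

{"method": "move_arm", "body": {"rows": [{"delta_pos": [0,0,0],"claw": 0.07,"yaw": -7.1},{"delta_pos": [0,0,0],"claw": 0.07,"yaw": -7.1},{"delta_pos": [0,0,0],"claw": 0.07,"yaw": -2.3},{"delta_pos": [0,0,0],"claw": 0.07,"yaw": 0},{"delta_pos": [0,0,0],"claw": 0.07,"yaw": 0}]}}

```text
t: 16.03
ee_pos: [519.6, 101.7, 247.8]
ee_rot: [-0.005, -3.141, 0.0]
wrist_force: [-0.8, -0.2, 0.1]
width: 70.2
gripper_force: 0.0
```

```bash
python3 st.py; python3 th3.py | head -1
```

```text
t 16.03 q [-0.606  0.106  0.353  1.707 -0.038  1.336  1.322] pos [519.565 101.66  247.777] W 70.2 gf 0.0 F [-0.811 -0.222  0.063] T [ 0.011 -0.041 -0.023]
ytool az 89.8083378211703 z [-0. -0. -1.]
324
```

{"method": "move_arm", "body": {"rows": [{"delta_pos": [0.001,0.0003,0.02],"claw": 0.07,"yaw": 0},{"delta_pos": [0,0,0.02],"claw": 0.07,"yaw": 0},{"delta_pos": [0,0,0.014],"claw": 0.07,"yaw": 0},{"delta_pos": [0,0,0.0078],"claw": 0.065,"yaw": 0},{"delta_pos": [0,0,0],"claw": 0.06,"yaw": 0}]}}

```text
t: 16.5
ee_pos: [517.7, 101.7, 184.6]
ee_rot: [-0.001, -3.139, 0.001]
wrist_force: [-0.3, -0.2, 0.1]
width: 60.0
gripper_force: 0.0
```

{"method": "move_arm", "body": {"rows": [{"delta_pos": [0,0,0],"claw": 0.055,"yaw": 0},{"delta_pos": [0,0,0],"claw": 0.052,"yaw": 0},{"delta_pos": [0,0,0],"claw": 0.052,"yaw": 0}]}}

```text
t: 16.75
ee_pos: [519.2, 102.2, 187.3]
ee_rot: [-0.002, 3.14, 0.001]
wrist_force: [1.2, 0.5, 0.8]
width: 52.1
gripper_force: 0.0
```

```bash
python3 st.py; python3 th3.py | head -1
```

```text
t 16.75 q [-0.599  0.147  0.351  1.793 -0.054  1.209  1.339] pos [519.207 102.155 187.267] W 52.1 gf 0.0 F [1.238 0.488 0.753] T [ 0.013  0.037 -0.027]
ytool az 90.07044923954 z [ 0.002  0.001 -1.   ]
265
```

{"method": "move_arm", "body": {"rows": [{"delta_pos": [0,0,0],"claw": 0.047,"yaw": 0},{"delta_pos": [0,0,0],"claw": 0.043,"yaw": 0},{"delta_pos": [0,0,0],"claw": 0.04,"yaw": 0},{"delta_pos": [0,0,0],"claw": 0.03,"yaw": 0},{"delta_pos": [0,0,0],"claw": 0.03,"yaw": 0}], "grip_force": 40}}

```text
t: 17.22
ee_pos: [518.8, 102.1, 186.8]
ee_rot: [-0.003, 3.141, 0.001]
wrist_force: [-1.8, -0.5, 5.2]
width: 43.3
gripper_force: 39.9
```

```bash
python3 st.py; python3 th3.py | head -1
```

```text
t 17.22 q [-0.599  0.147  0.351  1.794 -0.054  1.209  1.34 ] pos [518.806 102.129 186.848] W 43.3 gf 39.9 F [-1.832 -0.538  5.222] T [-0.086  0.464 -0.048]
ytool az 90.09622727396953 z [ 0.001  0.001 -1.   ]
243
```

{"method": "move_arm", "body": {"rows": [{"delta_pos": [0.0015,-0.0003,-0.0026],"claw": 0.03,"yaw": 0},{"delta_pos": [0.0015,-0.0003,-0.0026],"claw": 0.03,"yaw": 0},{"delta_pos": [0.002,-0.0004,-0.0035],"claw": 0.03,"yaw": 0},{"delta_pos": [0.002,-0.0004,-0.0035],"claw": 0.03,"yaw": 0},{"delta_pos": [0.002,-0.0004,-0.0035],"claw": 0.03,"yaw": 0}]}}

```text
t: 17.68
ee_pos: [509.1, 100.2, 202.1]
ee_rot: [0.003, -3.141, -0.0]
wrist_force: [-0.4, 0.1, -0.2]
width: 43.3
gripper_force: 40.4
```

```bash
python3 st.py; python3 - <<'E'
from h import *
print([(np.round(d['bbox'],0).tolist(),round(d['score'],2)) for d in search_frame('cap_grip','scene')+search_frame('cap_rim','scene')])
E
```

```text
t 17.68 q [-0.605  0.112  0.349  1.797 -0.041  1.24   1.327] pos [509.079 100.154 202.137] W 43.3 gf 40.4 F [-0.439  0.085 -0.245] T [-0.023  0.01  -0.01 ]
ytool az 90.10180185130531 z [-0.001  0.    -1.   ]
[([338.0, 246.0, 32.0, 36.0], 0.61), ([343.0, 246.0, 27.0, 33.0], 0.97), ([256.0, 204.0, 58.0, 37.0], 0.21)]
```

{"method": "move_arm", "body": {"rows": [{"delta_pos": [0.004,-0.0008,-0.007],"claw": 0.03,"yaw": 0},{"delta_pos": [0.004,-0.0008,-0.007],"claw": 0.03,"yaw": 0},{"delta_pos": [0.004,-0.0008,-0.008],"claw": 0.03,"yaw": 0},{"delta_pos": [0,0,-0.012],"claw": 0.03,"yaw": 0},{"delta_pos": [0,0,-0.012],"claw": 0.03,"yaw": 0}]}}

```text
t: 18.2
ee_pos: [497.1, 97.6, 249.0]
ee_rot: [0.003, -3.142, -0.0]
wrist_force: [1.6, 0.2, -1.4]
width: 43.6
gripper_force: 40.4
```

```bash
python3 st.py; python3 - <<'E'
from h import *
c=cam('scene');s=status.read_state()
print([(np.round(d['bbox'],0).tolist(),round(d['score'],2)) for d in search_frame('cap_grip','scene')+search_frame('cap_rim','scene')],proj(c,s['ee_pos']))
hsv=cv2.cvtColor(c['img'],cv2.COLOR_RGB2HSV)
u,v=proj(c,s['ee_pos']).astype(int)
for y in range(v-16,v+44,3):
    print(y,''.join('Y' if 14<=h<=32 and a>140 else 'R' if (h<8 or h>172) and a>140 else 'k' if b<50 else 'B' if 98<h<128 and a>100 else '.' for h,a,b in hsv[y,u-34:u+34].tolist()))
E
```

```text
t 18.2 q [-0.615  0.05   0.345  1.759 -0.018  1.335  1.307] pos [497.056  97.647 249.032] W 43.6 gf 40.4 F [ 1.555  0.159 -1.41 ] T [ 0.002 -0.047 -0.023]
ytool az 90.10405389635928 z [-0.  0. -1.]
[([348.0, 214.0, 31.0, 32.0], 0.72)] [352.83746556 207.78480145]
191 ........................kkkkkkkk.......kkkkkk..kkkkkkkkkkkkkkk......
194 ........................kkkkkkkk........kkkkkkkkkkkkkkkkkkkkk.......
197 ........................kkkYYYYYY.......kkkkkkkkkkkkkkkk............
200 ........................kkYYYYYYYYYYYY.....kkkkkkkk.................
203 .........................YYYYYYYYYYYYYY....kkkkkkkk.................
206 ........................YYYYYYYYYYYYYYY....kkkkkkk..................
209 ...................kkk.YYYYYYYYYYYYYYYY....kkkkkkk..................
212 .................kkkkkkkkkkkYYYYYYYYYYY....kkkk.....................
215 ................kkkkkkkkkkkkkkkkkYYYYYYYY...........................
218 ...............kkkkkkkkkkkkkkkkkkkkkkkk...Ykk.......................
221 ...............kkkkkkkkkkkkkkkkkkkkkkkkkkkkkkk......................
224 ....................kkkkkkkkkkkkkkkkkkkkkkkk........................
227 ............................kkkkkkkkkkkkkkk.........................
230 .....................................kkkkk..........................
233 .............................RRRRR..................................
236 .......................RRRRRRRRRRRRR................................
239 ................RRRRRRRRRRRRRRRRRRRR................................
242 ..........RRRRRRRRRRRRRRRRRRRRRRRR..................................
245 .......RRRRRRRRRRRRRRRRRRRR.........................................
248 ..........R........RR...............................................
```

The cap is held by the bar's ends, with yellow around (352,205) between the fingers and the black cap below it. Carrying it to the red dish.

{"method": "move_arm", "body": {"rows": [{"delta_pos": [-0.0022,-0.02,0],"claw": 0.03,"yaw": 0},{"delta_pos": [-0.0022,-0.0343,0],"claw": 0.03,"yaw": 0},{"delta_pos": [-0.0022,-0.0343,0.003],"claw": 0.03,"yaw": 0},{"delta_pos": [-0.0022,-0.0343,0.003],"claw": 0.03,"yaw": 0},{"delta_pos": [-0.0022,-0.0343,0.003],"claw": 0.03,"yaw": 0}]}}

```text
t: 18.77
ee_pos: [508.3, -60.9, 238.2]
ee_rot: [0.003, -3.141, -0.0]
wrist_force: [1.2, -0.0, -0.4]
width: 43.3
gripper_force: 40.4
```

{"method": "move_arm", "body": {"rows": [{"delta_pos": [-0.0022,-0.0343,0.003],"claw": 0.03,"yaw": 0},{"delta_pos": [-0.0022,-0.0343,0.01],"claw": 0.03,"yaw": 0},{"delta_pos": [-0.0022,-0.0343,0.02],"claw": 0.03,"yaw": 0},{"delta_pos": [-0.0022,-0.0343,0.02],"claw": 0.03,"yaw": 0},{"delta_pos": [0,-0.014,0.01],"claw": 0.03,"yaw": 0}]}}

```text
t: 19.18
ee_pos: [515.8, -215.2, 173.2]
ee_rot: [-0.004, -3.139, 0.002]
wrist_force: [-1.0, 0.3, -1.1]
width: 43.5
gripper_force: 40.4
```

```bash
python3 st.py; cat > fit3.py <<'E'
from fit import *
import sys
s=status.read_state();g=s['ee_pos']+np.array([1.7,0,4.9]);D={}
for n in('scene','top'):
    c=cam(n);hsv=cv2.cvtColor(c['img'],cv2.COLOR_RGB2HSV);u,v=proj(c,g).astype(int)
    m=((hsv[...,0]>=12)&(hsv[...,0]<=32)&(hsv[...,1]>135)&(hsv[...,2]>45)).astype(np.uint8);w=np.zeros_like(m);w[v-30:v+30,u-30:u+30]=1;m*=w
    print(n,m.sum(),(u,v)); 
    if m.sum()<40: continue
    m=comp(m>0,u,v);r=(u-40,v-40,u+40,v+40);D[n]=(c,up(m,r),r)
    for y in range(v-16,v+36,3): print(y,''.join('Y' if 12<=h<=32 and a>135 else 'R' if (h<8 or h>172) and a>140 else 'k' if b<50 else '.' for h,a,b in hsv[y,u-34:u+34].tolist()))
    cv2.imwrite(f'pics/{n}_f3.png',c['img'][:,:,::-1])
c,M,r=D['scene']
for lean in np.arange(-.2,.8,.1):
    def f(q): h=hullmask(c,R.from_euler('zyz',[0,-lean,np.pi/2]).apply(BAR)+g+c['R'][0]*q[0]+c['R'][1]*q[1],r)>0; return 1-(M&h).sum()/(M|h).sum()
    b=minimize(f,[0,0],method='Nelder-Mead',options=dict(initial_simplex=[[0,0],[4,0],[0,4]]));print('lean',round(lean,2),b.x,round(b.fun,3))
E
python3 fit3.py
```

```text
t 19.18 q [-0.219  0.252  0.62   1.744 -0.154  1.197  2.011] pos [ 515.772 -215.21   173.246] W 43.5 gf 40.4 F [-0.995  0.302 -1.139] T [ 0.013  0.017 -0.01 ]
ytool az 89.84395901921845 z [-0.003 -0.001 -1.   ]
scene 183 (np.int64(256), np.int64(176))
160 .....kkkkkkkkk............kkkkkkkkkkkk...kkkkkkkkkkkk...............
163 ..........................kkkkkkkk.kkkkk.kkkkkkkkkkk................
166 ..........................kkkkkkkk..kkkkkkkkkkkkkkk.................
169 ..........................kkkYYYYYY..kkkkkkkkk......................
172 ..........................kkYYYYYYYY....kkkkkk......................
175 ............................YYYYYYYY....kkkkkk......................
178 .....................kkkk.YYYYYYYYYYY...kkkkkk......................
181 ....................kkkkkkkkkYYYYYYYY....kk.........................
184 ...................kkkkkkkkkkkkkkkYYYYYYYY..........................
187 ..................kkkkkkkkkkkkkkkkkkkkkkkkkkk.......................
190 ....................kkkkkkkkkkkkkkkkkkkkkkkkk.......................
193 .........................kkkkkkkkkkkkkkkk
[... 1430 characters left out ...]
......................
280 RRRRRRRRRRRRRRRRRRRRRRRRR...........................................
283 ....RRRRRRRRRRRRRRRRRRRR............................................
286 .............RRRRRRR................................................
289 ....................................................................
292 ....................................................................
lean -0.2 [-2.929  1.934] 0.437
lean -0.1 [-3.099  1.247] 0.425
lean 0.0 [-2.623  1.067] 0.418
lean 0.1 [-2.418  0.128] 0.419
lean 0.2 [-2.847 -0.223] 0.43
lean 0.3 [-4.142 -0.598] 0.458
lean 0.4 [-5.602 -1.433] 0.476
lean 0.5 [-5.641 -1.297] 0.494
lean 0.6 [-10.244  -1.082] 0.502
lean 0.7 [-7.581 -1.201] 0.481
```

{"method": "move_arm", "body": {"rows": [{"delta_pos": [0,0,0.03],"claw": 0.03,"yaw": 0},{"delta_pos": [0,0,0.03],"claw": 0.03,"yaw": 0},{"delta_pos": [0,0,0.025],"claw": 0.03,"yaw": 0},{"delta_pos": [0,0,0.015],"claw": 0.03,"yaw": 0},{"delta_pos": [0,0,0.008],"claw": 0.03,"yaw": 0}]}}

```text
t: 19.7
ee_pos: [516.9, -208.9, 65.6]
ee_rot: [0.005, -3.138, -0.002]
wrist_force: [-0.8, 0.6, -0.7]
width: 43.7
gripper_force: 40.4
```

{"method": "move_arm", "body": {"rows": [{"delta_pos": [0,0,0],"claw": 0.03,"yaw": 0},{"delta_pos": [0,0,0],"claw": 0.03,"yaw": 0}]}}

```text
t: 19.87
ee_pos: [518.3, -210.2, 68.5]
ee_rot: [-0.004, 3.141, 0.0]
wrist_force: [0.4, -0.4, -0.5]
width: 43.5
gripper_force: 40.5
```

```bash
python3 st.py; python3 fit3.py | grep -v lean; python3 - <<'E'
from h import *
for n in('scene','top'):
    c=cam(n); print(n,proj(c,[541,-211,13]),'bbox dish',[np.round(d['bbox'],0).tolist() for d in search_frame('dish',n)],'rim',[np.round(d['bbox'],0).tolist() for d in search_frame('cap_rim',n)])
E
```

```text
t 19.87 q [-0.18   0.378  0.578  1.843 -0.244  0.991  2.074] pos [ 518.333 -210.195   68.455] W 43.5 gf 40.5 F [ 0.436 -0.364 -0.504] T [0.007 0.039 0.019]
ytool az 90.13255613180792 z [ 0.  0. -1.]
scene 165 (np.int64(259), np.int64(216))
200 .......kkkkkkkkkkkk.kkkk...kkkkkkkkkkkkkkkkkkkkkkkkkk...............
203 .k.....................k..kkkkkkkkkkkkk..kkkkkkkkkkkkk..............
206 ...kk..........kk.k.......kkkkkkkkk.kkkkkkkkkkkkkkkk................
209 ......k..........kkkkkkkk..kkYYYYYYYkkkkkkkkkkkkk...................
212 .........k.........kk...kkkkYYYYYYYY....kkkkkk......................
215 ...........kk........YYY..YYYYYYYYYY....kkkkkk......................
218 ..............kk......kkkkYYYYYYYYYYY...kkkkkk......................
221 .................k...kkkkkkkkkYYYYYYY....k..........................
224 ...................kkkkkkkkkkkkkkkkYYYYYYY..........................
227 .................RRkkkkkkkkkkkkkkkkkkkkkkkkk........................
230 ...........RRRRRRRRRRRkkkkkkkkkkkkkkkkkkkkkRRRRRR...................
233 .......RRRRRRRRRRRRRRRRRRRRR.kkkkkkkkkkkkkRRRRRRRRRR................
236 .....RRRRRRRRRRRRRRRRRRRRRRRRRRRRRRRRRRRRRRRRRRRRRRRRR..............
239 ...RRRRRRRRRRRRRRRRRRRRRRRRRRRRRRRRRRRRRRRRRRRRRRRRRRR..............
242 ...RRRRRRRRRRRRRRRRRRRRRRRRRRRRRRRRRRRRRRRRRRRRRRRRRRR..............
245 ...RRRRRRRRRRRRRRRRRRRRRRRRRRRRRRRRRRRRRRRRRRRRRRRRRRR..............
248 ....RRRRRRRRRRRRRRRRRRRRRRRRRRRRRRRRRRRRRRRRRRRRRRRR................
251 ......RRRRRRRRRRRRRRRRRRRRRRRRRRRRRRRRRRRRRRRRRRRR..................
top 13 (np.int64(448), np.int64(263))
scene [253.9134109  239.92746876] bbox dish [[253.0, 243.0, 55.0, 34.0], [196.0, 267.0, 57.0, 37.0]] rim [[259.0, 224.0, 23.0, 31.0]]
top [443.16446025 258.46233125] bbox dish [[434.0, 257.0, 36.0, 51.0], [451.0, 191.0, 55.0, 55.0]] rim [[440.0, 259.0, 9.0, 27.0]]
```

{"method": "move_arm", "body": {"rows": [{"delta_pos": [0,0,0.008],"claw": 0.03,"yaw": 0},{"delta_pos": [0,0,0.006],"claw": 0.03,"yaw": 0},{"delta_pos": [0,0,0.003],"claw": 0.03,"yaw": 0},{"delta_pos": [0,0,0.001],"claw": 0.03,"yaw": 0},{"delta_pos": [0,0,0],"claw": 0.03,"yaw": 0}]}}

```text
t: 20.68
ee_pos: [517.6, -210.5, 49.3]
ee_rot: [0.003, -3.14, -0.0]
wrist_force: [0.2, 0.0, -1.2]
width: 43.4
gripper_force: 40.5
```

{"method": "move_arm", "body": {"rows": [{"delta_pos": [0,0,0.001],"claw": 0.03,"yaw": 0},{"delta_pos": [0,0,0.001],"claw": 0.03,"yaw": 0},{"delta_pos": [0,0,0],"claw": 0.03,"yaw": 0}]}}

```text
t: 20.93
ee_pos: [518.0, -210.6, 47.8]
ee_rot: [-0.003, 3.142, 0.0]
wrist_force: [0.5, -0.7, -0.0]
width: 43.5
gripper_force: 40.5
```

{"method": "move_arm", "body": {"rows": [{"delta_pos": [0,0,0.001],"claw": 0.03,"yaw": 0},{"delta_pos": [0,0,0.001],"claw": 0.03,"yaw": 0},{"delta_pos": [0,0,0],"claw": 0.03,"yaw": 0}]}}

```text
t: 21.18
ee_pos: [518.7, -210.7, 46.6]
ee_rot: [-0.003, 3.14, -0.0]
wrist_force: [-1.1, 0.5, 5.8]
width: 43.4
gripper_force: 41.2
```

{"method": "move_arm", "body": {"rows": [{"delta_pos": [0,0,0],"claw": 0.0434,"yaw": 0},{"delta_pos": [-0.0021,0,0.0006],"claw": 0.0434,"yaw": 0},{"delta_pos": [-0.0021,0,0.0006],"claw": 0.0434,"yaw": 0},{"delta_pos": [-0.002,0,0.0006],"claw": 0.0434,"yaw": 0},{"delta_pos": [-0.002,0,0.0006],"claw": 0.0434,"yaw": 0}], "grip_force": 20}}

```text
t: 21.6
ee_pos: [527.2, -210.2, 44.7]
ee_rot: [-0.003, 3.14, 0.001]
wrist_force: [-0.8, 4.6, 9.1]
width: 43.6
gripper_force: 29.6
```

```bash
python3 st.py; python3 fit3.py | grep -v lean|head -14
```

```text
t 21.6 q [-0.164  0.428  0.561  1.837 -0.277  0.952  2.091] pos [ 527.232 -210.241   44.677] W 43.6 gf 29.6 F [-0.772  4.627  9.078] T [ 1.095  0.544 -0.021]
ytool az 90.11211996514035 z [ 0.002  0.001 -1.   ]
scene 139 (np.int64(257), np.int64(225))
209 ........k......k.kkkkkkkk.kkkkkkkkkkkkkkkkkkkkkkkkkk................
212 ...........k....kkkkkkk...kkkkkkkkkkkkk..kkkkkkkkkkk................
215 .............kk........Y..kkkkkkkkkkkkkkkkkkkkkkkkk.................
218 ................kk........kkkYYYYYYYkkkkkkkkkkkkk...................
221 ...................kk.kkk.kkYYYYYYYY...kkkkkk.......................
224 .....................kkkkk..YYYYYYYY...kkkkkk.......................
227 ...................RRRRRkkkYYYYYYYYY....kkkkk.......................
230 .............RRRRRRRRRkkkkkkkkYYYYYY....kkkk.RRRRRR.................
233 .........RRRRRRRRRRRRkkkkkkkkkkkkkYYYY.YYYkkkRRRRRRRRR..............
236 .......RRRRRRRRRRRRRRkkkkkkkkkkkkkkkkkkkkkkkkRRRRRRRRRRR............
239 .....RRRRRRRRRRRRRRRRkkkkkkkkkkkkkkkkkkkkkkkRRRRRRRRRRRR............
242 .....RRRRRRRRRRRRRRRRRRRRkkkkkkkkkkkkkkkkkkRRRRRRRRRRRRR............
245 .....RRRRRRRRRRRRRRRRRRRRRRRRRRRRRRRRRRRRRRRRRRRRRRRRRRR............
```

{"method": "move_arm", "body": {"rows": [{"delta_pos": [-0.002,0,0.0007],"claw": 0.0434,"yaw": 0},{"delta_pos": [-0.002,0,0.0008],"claw": 0.0434,"yaw": 0},{"delta_pos": [-0.0019,0,0.0009],"claw": 0.0434,"yaw": 0},{"delta_pos": [-0.0019,0,0.0009],"claw": 0.0434,"yaw": 0},{"delta_pos": [0,0,0],"claw": 0.0434,"yaw": 0}]}}

```text
t: 22.12
ee_pos: [535.7, -209.3, 41.2]
ee_rot: [-0.005, 3.139, 0.002]
wrist_force: [0.8, 4.3, 10.3]
width: 43.2
gripper_force: 26.0
```

```bash
python3 st.py; python3 fit3.py | grep -v lean|head -14
```

```text
t 22.12 q [-0.16   0.448  0.555  1.819 -0.287  0.952  2.092] pos [ 535.666 -209.328   41.234] W 43.2 gf 26.0 F [ 0.818  4.331 10.282] T [ 1.347  0.145 -0.075]
ytool az 90.16563558798573 z [ 0.002  0.001 -1.   ]
scene 117 (np.int64(254), np.int64(228))
212 .............kkkk.kkkkkk...kkkkkkkkkkkkkkkkkkkkkkkkkk...............
215 ...............kkkkk......kkkkkkkkkkkk...kkkkkkkkkkk................
218 ..................kkkk....kkkkkkkk.kkkkkkkkkkkkkkkk.................
221 .....................kkk..kkkYYYYYYYkkkkkkkkkkkk....................
224 .......................kkk.kkYYYYYYY...kkkkkk.......................
227 ......................RRRRRRYYYYYYYY....kkkkkRRRR...................
230 ................RRRRRRRRRkkkkYYYYYYY....kkkkk.RRRRRRRR..............
233 ............RRRRRRRRRRRRkkkkkkkkkYYY....kkkk.kkRRRRRRRRRR...........
236 ..........RRRRRRRRRRRRRkkkkkkkkkkkkkYYY.YYYkkkkRRRRRRRRRRRR.........
239 ........RRRRRRRRRRRRRRRkkkkkkkkkkkkkkkkkkkkkkkRRRRRRRRRRRRR.........
242 ........RRRRRRRRRRRRRRRRkkkkkkkkkkkkkkkkkkkkkkRRRRRRRRRRRRR.........
245 ........RRRRRRRRRRRRRRRRRRRkkkkkkkkkkkkkkkkkRRRRRRRRRRRRRRR.........
248 .........RRRRRRRRRRRRRRRRRRRRRRRRRRRRRRRRRRRRRRRRRRRRRRRR...........
```

{"method": "move_arm", "body": {"rows": [{"delta_pos": [-0.0018,0,0.001],"claw": 0.0434,"yaw": 0},{"delta_pos": [-0.0018,0,0.0011],"claw": 0.0434,"yaw": 0},{"delta_pos": [-0.0017,0,0.0012],"claw": 0.0434,"yaw": 0},{"delta_pos": [-0.0017,0,0.0012],"claw": 0.0434,"yaw": 0},{"delta_pos": [0,0,0],"claw": 0.0434,"yaw": 0}]}}

```text
t: 22.63
ee_pos: [543.1, -209.0, 36.8]
ee_rot: [-0.005, 3.138, 0.003]
wrist_force: [1.9, 5.4, 9.8]
width: 43.7
gripper_force: 24.9
```

```bash
python3 st.py; python3 fit3.py | grep -v lean|head -14
```

```text
t 22.63 q [-0.155  0.467  0.548  1.804 -0.296  0.95   2.094] pos [ 543.112 -208.981   36.836] W 43.7 gf 24.9 F [1.898 5.429 9.766] T [ 1.426 -0.187 -0.15 ]
ytool az 90.18297120791063 z [ 0.003  0.002 -1.   ]
scene 104 (np.int64(252), np.int64(231))
215 .................kkkkk.....kkkkkkkkkkkkkkkkkkkkkkkkk................
218 ....................kkkk.kkkkkkkkkkkkk..kkkkkkkkkkk.................
221 .......................k.kkkkkYYYYYkkkkkkkkkkkkkkk..................
224 ..........................kk.YYYYYYYkkkkkkkkkkk.....................
227 ........................R.kk.YYYYYY....kkkkkRRRRRRR.................
230 ..................RRRRRRRRRR.YYYYYY....kkkkkkRRRRRRRRRRR............
233 ..............RRRRRRRRRRRkkkkkkYYYYY...kkkkkkkkRRRRRRRRRRRR.........
236 ............RRRRRRRRRRRRkkkkkkkkkkYY....kk...kkkRRRRRRRRRRRRR.......
239 ..........RRRRRRRRRRRRRRRkkkkkkkkkkkkk..YRRRkkkkRRRRRRRRRRRRR.......
242 ..........RRRRRRRRRRRRRRRkkkkkkkkkkkkkkkkkkkkkkkRRRRRRRRRRRRR.......
245 ..........RRRRRRRRRRRRRRRRkkkkkkkkkkkkkkkkkkkkkRRRRRRRRRRRRRR.......
248 ...........RRRRRRRRRRRRRRRRRRRRkkkkkkkkkkkRRRRRRRRRRRRRRRRR.........
251 .............RRRRRRRRRRRRRRRRRRRRRRRRRRRRRRRRRRRRRRRRRRRR...........
```

{"method": "move_arm", "body": {"rows": [{"delta_pos": [-0.0008,0,0.0007],"claw": 0.0434,"yaw": 0},{"delta_pos": [-0.0008,0,0.0007],"claw": 0.0434,"yaw": 0},{"delta_pos": [0,0,0],"claw": 0.0434,"yaw": 0}]}}

```text
t: 22.98
ee_pos: [544.8, -208.9, 35.7]
ee_rot: [-0.005, 3.138, 0.003]
wrist_force: [0.8, 6.4, 9.7]
width: 43.7
gripper_force: 24.5
```

```bash
python3 st.py; python3 fit3.py | sed -n '2,16p'
```

```text
t 22.98 q [-0.154  0.472  0.547  1.8   -0.299  0.949  2.094] pos [ 544.799 -208.949   35.651] W 43.7 gf 24.5 F [0.793 6.359 9.688] T [ 1.458 -0.167 -0.142]
ytool az 90.18393994534466 z [ 0.004  0.002 -1.   ]
215 ..................kkkkk...kkkkkkkkkkkkkkkkkkkkkkkkkkk...............
218 ....................kkkk.kkkkkkkkkkkkk...kkkkkkkkkkk................
221 ..........................kkkkkkYYYkkkkkkkkkkkkkkkk.................
224 ..........................kkkYYYYYYYkkkkkkkkkkkkk...................
227 ...........................kkYYYYYYY...kkkkkkRRRRRRR................
230 ...................RRRRRRRRRRYYYYYYY...kkkkkkRRRRRRRRRRRR...........
233 ...............RRRRRRRRRRRkkkkkYYYYY....kkkkkkkkRRRRRRRRRRRR........
236 .............RRRRRRRRRRRRkkkkkkkkkYY....kkkkkkkk.RRRRRRRRRRRRR......
239 ...........RRRRRRRRRRRRRRkkkkkkkkkkkkk...Y..kkkkRRRRRRRRRRRRRR......
242 ...........RRRRRRRRRRRRRRRkkkkkkkkkkkkkkkkkkkkkkkRRRRRRRRRRRRR......
245 ............RRRRRRRRRRRRRRkkkkkkkkkkkkkkkkkkkkkkRRRRRRRRRRRRRR......
248 ............RRRRRRRRRRRRRRRRRRkkkkkkkkkkkkkkRRRRRRRRRRRRRRRR........
251 ..............RRRRRRRRRRRRRRRRRRRRRRRRRRRRRRRRRRRRRRRRRRRR..........
254 .................RRRRRRRRRRRRRRRRRRRRRRRRRRRRRRRRRRRRR..............
257 ......................RRRRRRRRRRRRRRRRRRRRRRRRR.....................
```

{"method": "move_arm", "body": {"rows": [{"delta_pos": [0,0,-0.0005],"claw": 0.0438,"yaw": 0},{"delta_pos": [0,0,-0.0005],"claw": 0.0442,"yaw": 0},{"delta_pos": [0,0,0],"claw": 0.0448,"yaw": 0},{"delta_pos": [0,0,0],"claw": 0.0455,"yaw": 0},{"delta_pos": [0,0,0],"claw": 0.047,"yaw": 0}]}}

```text
t: 23.5
ee_pos: [542.2, -210.8, 35.0]
ee_rot: [0.002, -3.141, 0.0]
wrist_force: [-0.4, -0.5, 0.1]
width: 46.8
gripper_force: 0.0
```

```bash
python3 st.py; python3 fit3.py | sed -n '2,16p'
```

```text
t 23.5 q [-0.153  0.472  0.549  1.803 -0.296  0.95   2.094] pos [ 542.152 -210.81    34.994] W 46.8 gf 0.0 F [-0.422 -0.461  0.094] T [-0.013 -0.028  0.014]
ytool az 90.0783062518318 z [-0.001 -0.    -1.   ]
215 .................kkkkk....kkkkkkkkkkkkkkkkkkkkkkkkkk................
218 ...................kkkk..kkkkkkkkkkkkk..kkkkkkkkkkk.................
221 .........................kkkkYYYYYkkkkkkkkkkkkkkkkk.................
224 .........................kkYYYYYYYYYkkkkkkkkkkkkk...................
227 ........................R.kYYYYYYYYY...kkkkkkRRRRRR.................
230 ..................RRRRRRRRR.YYYYYYYY...kkkkkkRRRRRRRRRRR............
233 ..............RRRRRRRRRRRkkkkYYYYYYY....kkkkkkkRRRRRRRRRRRR.........
236 ............RRRRRRRRRRRRkkkkkkkkkYYY....kkkkkkkRRRRRRRRRRRRRR.......
239 ..........RRRRRRRRRRRRRRkkkkkkkkkkkkkY...RRkkkkRRRRRRRRRRRRRR.......
242 ..........RRRRRRRRRRRRRRRkkkkkkkkkkkkkkkkkkkkkkkRRRRRRRRRRRRR.......
245 ..........RRRRRRRRRRRRRRRkkkkkkkkkkkkkkkkkkkkkkRRRRRRRRRRRRRR.......
248 ...........RRRRRRRRRRRRRRRRRRkkkkkkkkkkkkkkRRRRRRRRRRRRRRRR.........
251 .............RRRRRRRRRRRRRRRRRRRRRRRRRRRRRRRRRRRRRRRRRRRR...........
254 ................RRRRRRRRRRRRRRRRRRRRRRRRRRRRRRRRRRRRR...............
257 .....................RRRRRRRRRRRRRRRRRRRRRRRRR......................
```

Released. I'll open wider, go straight up, move aside and check.

{"method": "move_arm", "body": {"rows": [{"delta_pos": [0,0,0],"claw": 0.06,"yaw": 0},{"delta_pos": [0,0,0],"claw": 0.068,"yaw": 0},{"delta_pos": [0,0,-0.012],"claw": 0.068,"yaw": 0},{"delta_pos": [0,0,-0.025],"claw": 0.068,"yaw": 0},{"delta_pos": [0,0,-0.035],"claw": 0.068,"yaw": 0}]}}

```text
t: 24.02
ee_pos: [540.9, -210.1, 106.7]
ee_rot: [0.002, -3.137, -0.001]
wrist_force: [1.4, 0.6, 0.8]
width: 68.3
gripper_force: 0.0
```

{"method": "move_arm", "body": {"rows": [{"delta_pos": [0,0,-0.035],"claw": 0.068,"yaw": 0},{"delta_pos": [0,0,-0.035],"claw": 0.068,"yaw": 0},{"delta_pos": [0,0,-0.035],"claw": 0.068,"yaw": 0},{"delta_pos": [0.02,0.03,-0.01],"claw": 0.068,"yaw": 0},{"delta_pos": [0.02,0.035,0],"claw": 0.068,"yaw": 0}]}}

```text
t: 24.43
ee_pos: [503.3, -148.2, 226.3]
ee_rot: [0.005, 3.136, -0.003]
wrist_force: [-0.3, 0.6, -0.5]
width: 68.2
gripper_force: 0.0
```

{"method": "move_arm", "body": {"rows": [{"delta_pos": [0.015,0.035,0],"claw": 0.068,"yaw": 0},{"delta_pos": [0.005,0.035,0],"claw": 0.068,"yaw": 0},{"delta_pos": [0,0.035,0],"claw": 0.068,"yaw": 0},{"delta_pos": [0,0.02,0],"claw": 0.068,"yaw": 0},{"delta_pos": [0,0,0],"claw": 0.068,"yaw": 0}]}}

```text
t: 24.85
ee_pos: [482.1, -15.8, 223.2]
ee_rot: [-0.013, 3.141, 0.003]
wrist_force: [-0.3, 0.5, 0.7]
width: 68.0
gripper_force: 0.0
```

```bash
python3 st.py; python3 - <<'E'
from fit import *
g=np.array([541,-210,42.]);D={};G={}
for n in('scene','top'):
    c=cam(n);hsv=cv2.cvtColor(c['img'],cv2.COLOR_RGB2HSV);u,v=proj(c,g).astype(int)
    m=((hsv[...,0]>=12)&(hsv[...,0]<=32)&(hsv[...,1]>140)&(hsv[...,2]>45)).astype(np.uint8);w=np.zeros_like(m);w[v-25:v+20,u-25:u+25]=1;m=comp(m*w>0,u,v)
    p=np.argwhere(m);r=(u-40,v-40,u+40,v+40);D[n]=(c,up(m,r),r);G[n]=p.mean(0)[::-1];print(n,m.sum(),G[n])
    print(n,'dish',[np.round(d['bbox'],0).tolist() for d in search_frame('dish',n)],'cap',[np.round(d['bbox'],0).tolist() for d in search_frame('cap_rim',n)])
    for q in('wheel','coil','driver','tweezers','camera','lens','bottle'): print(q,[np.round(d['bbox'],0).tolist() for d in search_frame(q,n)][:1],end=' ')
    print()
t=tri([ray(D[n][0],*G[n]) for n in D]);print('tri',t)
q0=R.from_euler('z',np.pi/2)
f=lambda p:sum(1-(m&(h:=hullmask(c,(R.from_rotvec(p[3:])*q0).apply(BAR)+p[:3],r)>0)).sum()/(m|h).sum() for c,m,r in D.values())
s=np.array([*t,0,0,0]);b=minimize(f,s,method='Nelder-Mead',options=dict(initial_simplex=[s]+[s+np.eye(6)[i]*[4,4,4,.2,.2,.2][i] for i in range(6)],maxiter=600));print(b.fun,b.x)
E
```

```text
t 24.85 q [-0.514  0.003  0.459  1.859 -0.003  1.279  1.524] pos [482.057 -15.844 223.201] W 68.0 gf 0.0 F [-0.292  0.516  0.651] T [ 0.076  0.04  -0.021]
ytool az 90.4644731807565 z [ 0.001  0.002 -1.   ]
scene 204 [253.255 230.265]
scene dish [[194.0, 266.0, 54.0, 41.0], [253.0, 242.0, 54.0, 35.0], [327.0, 263.0, 33.0, 31.0]] cap [[476.0, 342.0, 52.0, 70.0], [254.0, 238.0, 22.0, 29.0], [255.0, 203.0, 62.0, 36.0]]
wheel [[309.0, 232.0, 19.0, 18.0]] coil [] driver [[329.0, 246.0, 48.0, 27.0]] tweezers [[413.0, 307.0, 48.0, 21.0]] camera [[476.0, 344.0, 52.0, 71.0]] lens [[168.0, 229.0, 30.0, 34.0]] bottle [[438.0, 425.0, 38.0, 66.0]] 
top 217 [446.452 255.7  ]
top dish [[455.0, 191.0, 50.0, 51.0], [450.0, 260.0, 47.0, 56.0]] cap []
wheel [[498.0, 307.0, 65.0, 61.0]] coil [[299.0, 201.0, 98.0, 72.0]] driver [] tweezers [[261.0, 296.0, 22.0, 45.0]] camera [] lens [[517.0, 204.0, 36.0, 32.0]] bottle [[153.0, 181.0, 33.0, 34.0]] 
tri [ 541.774 -210.731   42.395]
0.1744857733195867 [ 542.081 -210.31    43.057    0.038    0.018    0.016]
```

The cap is flat and centred in the red dish: grip centre at z≈42 mm, tilt under about 3°. The arm is clear of everything, so I'll hand in.

{"method": "move_arm", "body": {"rows": [{"delta_pos": [0,0,0],"claw": 0.068,"yaw": 0},{"delta_pos": [0,0,0],"claw": 0.068,"yaw": 0}]}}

```text
t: 26.02
ee_pos: [482.2, -20.6, 222.3]
ee_rot: [0.003, -3.142, -0.0]
wrist_force: [0.0, 0.5, -0.9]
width: 68.0
gripper_force: 0.0
```

```bash
python3 -c "
from workcell import arm
print(arm.sign_off())"
```

```text
the job is handed in; nothing more can be done
None
```

The job is handed in at 26 s: the cap was turned to the first stop, vented, pressed past it, taken off, and now lies flat, grip upwards, in the red dish; the pads slipped once on the first lift, so I regrasped the bar by its ends.

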